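# Free the clamp links and wash them

## Robot

A 7-joint arm with a two-finger parallel gripper is mounted at the origin on the work surface. World frame = base frame: x ahead of the robot, y to its left, z up, the work surface at z = 0. Lengths are in mm, angles in rad, forces in N, time in s.
With the tool pointing down it reaches from about 400 to 875 mm from the base axis. Payload 4.4 kg.
Tool frame: the origin (TCP) lies at the very end of the fingers, on their centre line; the grasp point (between the pads) lies 19 mm behind it; y points along the fingers, x is the direction in which the jaws open and shut, and the axes are right-handed (so a half turn about y gives the same grasp; the last joint's range is limited). The gripper opens to 85 mm and grips with 20 to 120 N. Pads are 22 mm wide; open, the fingers measure 114 mm over their backs; the gripper's body (76 mm by 85 mm) begins 54 mm behind the grasp point. The pads swing forward as they close: fully open they stand 13 mm farther back than shut.
Start: joints at [1.057, 0.628, 0.038, 1.517, -0.027, 0.996, -0.02], TCP at [281.468, -585.913, 231.313] pointing down, gripper open.
Joint ranges: [-3.06, 3.06], [-0.37, 2.12], [-1.25, 1.32], [0.18, 2.47], [-1.1, 4.24], [0.23, 1.98], [-2.94, 2.94]. Speed limits (rad/s): [2.57, 2.57, 3.14, 3.14, 3.14, 3.14, 3.14].

## Interface

Orientations are given as [roll, pitch, yaw] about the fixed x, y, z axes, in that order (R = Rz(yaw) Ry(pitch) Rx(roll)).
In Python, from cell import readout, eyes, finish_job gives the robot as it stands. The module is installed in compiled form; this text tells all that it offers.
- The arm moves only by the tool apply_moves, never from a script. Its argument "commands" is a list that holds one entry, the list of rows, each a list of 6 numbers: the shift along the tool's x, y, z in units of 0.04 m (1.0 is 0.04 m), then the turn, a rotation vector about the tool's x, y, z in units of 5 degrees (1.0 is 5 degrees). A call has 1 to 8 rows; each row shifts and turns the pose as measured when the row begins, along the tool's axes as they then stand; what a row does not reach is not made up. A row lasts 1/12 s, in which the tool goes at most 41.7 mm and 7.16 degrees, less where a joint would pass 70% of its speed; a pose out of reach is approached as far as the arm can. A call with a number of a shift or a turn outside -1 to 1 is refused whole. A call with a gripper value outside its range is refused whole. "claw" is the finger opening in mm, from 0 to 85.4, set as the call begins (left out, the last holds). The fingers move at their own pace and stop on an object; the grip force is fixed at half the most. Time passes only in rows, so rows that do not move let the fingers close. It gives the time, the measured TCP pose, the force and the opening at its end, in the units of the state.
- readout.read_state(): the state, without advancing time (a new reading comes with each control period).
- eyes.get_image(name): name is "scene" or "top"; returns a dict with "image" (400x640x3 uint8, red, green, blue), "mtx" (3x3 intrinsics, pixels), "rvec" (rotation vector, rad) and "tvec" (3), from world to camera coordinates, as OpenCV has them. Camera axes: x right, y down, z forward; pixel columns grow to the right and rows downward; lengths in mm; the calibration is good to about 2 mm. A picture is of the moment at which its call begins. There is no depth.
- finish_job(): hands the job in, once; it reports no verdict.
The state is a dict: "clock": time; "qpos": joint angles; "qd": joint speeds; "tau": joint torques, N m; "eef_pos": TCP position; "tool_rot": TCP orientation; "force": force on the tool from outside, world axes, zero at the start; "torque": the same for the moment, N m; "width": finger opening in mm.
Only numpy, scipy, OpenCV 4.12 (cv2) and the standard library are available. Lean on these libraries where they do the work, as an engineer would, in place of code of your own. Each camera call takes 0.05 s, during which the arm holds its last target. There are 200 camera calls.

## Task

Use the forked tool, never your fingers, to draw back the spring bar of every bay of the rack that holds a link, so that each link tips up free of it. Lay all the freed links side by side in the drip tray, not on top of one another, and only then press the spray canister's nozzle cap fully down for a moment and let it come up again. Finish with the forked tool standing on its grey mat, and leave the beaker, the reagent bottle and the spanner where they are.

Things in the scene. Friction and masses are not known exactly. Their poses are not given: they have to be found in the camera images.
- rack: Fixed aluminium link rack, x -68 to 87 mm, y +-106 mm, base 6 mm thick, three bays at y = -78, 0, 78 mm; some empty. Origin at bench level. Per bay: a spring bar along x, 27 mm above bench, in a housing (x -66 to -48, top 35 mm), that runs +x between two front posts (x -5 to -1, top 35 mm) into the link's eye; cheeks (x 12 to 42) beside the link's arm and a block under it whose edge, x = 44, it tips over
- fork_grip (a point): Forked tool (steel, 150 g) standing like a bridge: centre of its level handle, 49 mm above its underside. Handle 14 mm wide (y), 18 high, 85 long. x points along the handle to the fork, z up. At x = 50 mm two prongs reach down to the underside, each 5 (x) by 6 mm (y), 14 mm gap, 40 mm deep. At x = -35 mm a post on a heavy foot 70 mm wide (y), 18 mm (x), 9 mm high. Stands by itself
- fork_tip (a point): Point midway between the tips of the two prongs of the forked tool, on its underside; same axes as fork_grip
- mat: Thin grey parking mat for the forked tool, 170 mm (its x) by 100 mm (its y), flush with the bench. Origin at its centre
- wash: Fixed wash station. Origin on the bench under the centre of a shallow steel drip tray, outside 140 mm (x) by 208 mm (y), walls 4 mm thick and 14 mm high, inner floor 4 to 5 mm above the bench. A fixed aluminium spray canister, 62 mm diameter, stands at x = +112 mm, y = 0; its nozzle cap is on top
- cap_top (a point): Centre of the top face of the canister's white nozzle cap (32 mm diameter), 172 mm above the bench when up; a thin spout points from it to the tray
- cap (a joint): Nozzle cap travel: 0 up, 0.008 m fully down. Sprung: 2 N to start, 6 N fully down; comes up by itself
- bar0 (a joint): Spring bar of the bay at rack y = -78 mm: 0 locked, 0.015 m drawn fully back (rack -x). Spring 3 N at 0, 6 N fully back. Drawn back 9 mm or more it frees the link, which then tips tail-down by its own weight within about 0.5 s, ear up; let go, the bar springs forward beneath the raised ear
- neck0 (a point): Middle of the bare neck of bar 0 (7 mm diameter), on its axis, 15 mm in rack -x of the link's ear; moves with the bar; axes as the rack's. 9 mm from it in -x is the face of the bar's brass collar (18 mm diameter, 6 mm thick), on which a fork set over the neck from above can bear; 10 mm from it in +x (bar locked) are the front posts
- link0_tail (a point): Steel link of bay 0 (may be absent), 150 g, 78 mm long (x): centre of its tail block, the +x 32 mm, 28 mm wide (y), 34 high (z); then a thin arm 36 long, 14 wide, 10 high, and at -x an ear 10 long, 28 wide, 18 high with the eye. All undersides are level. Locked: level, tail centre 36 mm above bench at rack x = 62 mm. Freed: tipped about 22 degrees, tail down, tail's sides clear to grip
- bar1 (a joint): Spring bar of the bay at rack y = 0 mm: 0 locked, 0.015 m drawn fully back (rack -x). Spring 3 N at 0, 6 N fully back. Drawn back 9 mm or more it frees the link, which then tips tail-down by its own weight within about 0.5 s, ear up; let go, the bar springs forward beneath the raised ear
- neck1 (a point): Middle of the bare neck of bar 1 (7 mm diameter), on its axis, 15 mm in rack -x of the link's ear; moves with the bar; axes as the rack's. 9 mm from it in -x is the face of the bar's brass collar (18 mm diameter, 6 mm thick), on which a fork set over the neck from above can bear; 10 mm from it in +x (bar locked) are the front posts
- link1_tail (a point): Steel link of bay 1 (may be absent), 150 g, 78 mm long (x): centre of its tail block, the +x 32 mm, 28 mm wide (y), 34 high (z); then a thin arm 36 long, 14 wide, 10 high, and at -x an ear 10 long, 28 wide, 18 high with the eye. All undersides are level. Locked: level, tail centre 36 mm above bench at rack x = 62 mm. Freed: tipped about 22 degrees, tail down, tail's sides clear to grip
- bar2 (a joint): Spring bar of the bay at rack y = 78 mm: 0 locked, 0.015 m drawn fully back (rack -x). Spring 3 N at 0, 6 N fully back. Drawn back 9 mm or more it frees the link, which then tips tail-down by its own weight within about 0.5 s, ear up; let go, the bar springs forward beneath the raised ear
- neck2 (a point): Middle of the bare neck of bar 2 (7 mm diameter), on its axis, 15 mm in rack -x of the link's ear; moves with the bar; axes as the rack's. 9 mm from it in -x is the face of the bar's brass collar (18 mm diameter, 6 mm thick), on which a fork set over the neck from above can bear; 10 mm from it in +x (bar locked) are the front posts
- link2_tail (a point): Steel link of bay 2 (may be absent), 150 g, 78 mm long (x): centre of its tail block, the +x 32 mm, 28 mm wide (y), 34 high (z); then a thin arm 36 long, 14 wide, 10 high, and at -x an ear 10 long, 28 wide, 18 high with the eye. All undersides are level. Locked: level, tail centre 36 mm above bench at rack x = 62 mm. Freed: tipped about 22 degrees, tail down, tail's sides clear to grip
- beaker: Bystander: empty glass beaker, 68 mm diameter, 90 mm high; origin under its centre
- reagent: Bystander: white reagent bottle with yellow cap, 68 mm diameter, 150 mm high; origin under its centre
- spanner: Bystander: open-ended spanner lying on the bench; origin under its middle
Things that resemble listed ones, but are neither listed nor needed, are in the scene too. What is shaped like the part that bears link2_tail but purple is not meant.

How it is judged:
By the outcome, as a careful person would: the job done as asked, in the order asked, and still so for the second after the job is handed in, with the robot touching nothing.
Of link0, link1, link2 only 2 to 3 are there at a start; the rules pass over those that are not, and their reading is None.
At some moment in a run one of fork may be knocked a few centimetres aside while the robot is not near it.
Once in a run the grip may slacken for a moment while it holds something.
It also fails if it takes over 210 s, if anything falls off the work surface, if the arm or the gripper's body presses on something with over 40 N, if the wrist force passes 120 N, or if a joint passes its speed limit or range.

## Working session

There is one attempt and no reset: what is moved stays moved. The work goes in short steps, Python scripts to look and compute and a tool call to move; the robot and the scene stay as the last step left them, time stands still between calls to the robot, and variables do not carry over. Pictures are saved under pics/ and viewed, about 12 in all and at most 16, crops included, and the job is handed in when it is done.

Besides the shell and the picture viewer there is one more tool, called after ">>>" as a command line: name --argument value ..., lists and objects as JSON in quotes. apply_moves: Moves the arm, as the interface text tells. Shifts and turns lie within -1 to 1; 1 stands for 0.04 m of shift or 5 degrees of turn. Its arguments: {"type":"object","properties":{"commands":{"type":"array"},"claw":{"type":"number"}},"required":["commands"]}

```bash
mkdir -p pics; ls; cat > h.py <<'E'
import numpy as np, cv2
from cell import readout, eyes, finish_job
from scipy.spatial.transform import Rotation as R
def cam(n): return eyes.get_image(n)
def ray(c,u,v):
    Rm=cv2.Rodrigues(np.array(c['rvec'],float))[0]; t=np.array(c['tvec'],float).ravel()
    d=Rm.T@np.linalg.solve(np.array(c['mtx'],float),[u,v,1.]); return -Rm.T@t,d
def onz(c,u,v,z):
    o,d=ray(c,u,v); return o+d*(z-o[2])/d[2]
def proj(c,P):
    return cv2.projectPoints(np.array(P,float).reshape(-1,1,3),np.array(c['rvec'],float),np.array(c['tvec'],float),np.array(c['mtx'],float),None)[0].reshape(-1,2)
def save(c,name,box=None,s=1):
    im=c['image'][:,:,::-1]
    if box: im=im[box[1]:box[3],box[0]:box[2]]
    cv2.imwrite('pics/'+name,cv2.resize(im,None,fx=s,fy=s,interpolation=cv2.INTER_CUBIC))
def st():
    s=readout.read_state(); print({k:np.round(v,3) for k,v in s.items() if k in('clock','qpos','eef_pos','tool_rot','force','width')}); return s
E
python3 - <<'E'
from h import *
s=st(); print(R.from_euler('xyz',s['tool_rot']).as_matrix().round(3))
import pickle
for n in('top','scene'):
    c=cam(n); save(c,n+'0.png'); pickle.dump(c,open(n+'0.pkl','wb'))
    o,_=ray(c,320,200); print(n,o, [onz(c,u,v,0).round() for u,v in((0,0),(639,0),(0,399),(639,399))])
E
```

```text
pics
{'clock': np.float64(0.0), 'qpos': array([ 1.057,  0.629,  0.038,  1.518, -0.027,  0.996, -0.02 ]), 'eef_pos': array([ 281.189, -585.345,  230.402]), 'tool_rot': array([-1.571,  0.002, -1.123]), 'force': array([ 0.62 ,  0.176, -1.078]), 'width': np.float64(85.143)}
[[ 0.433 -0.001  0.901]
 [-0.901  0.002  0.433]
 [-0.002 -1.    -0.   ]]
top [ 455.01517022  -10.93856312 1392.72221645] [array([1346., 1171.,    0.]), array([ 1284., -1222.,     0.]), array([ -97., 1120.,    0.]), array([ -159., -1094.,     0.])]
scene [1167.45958268  494.73424285  925.74265325] [array([  538., -2558.,    -0.]), array([-2203.,   252.,     0.]), array([1392., -199.,    0.]), array([476., 835.,   0.])]
```

View pics/top0.png

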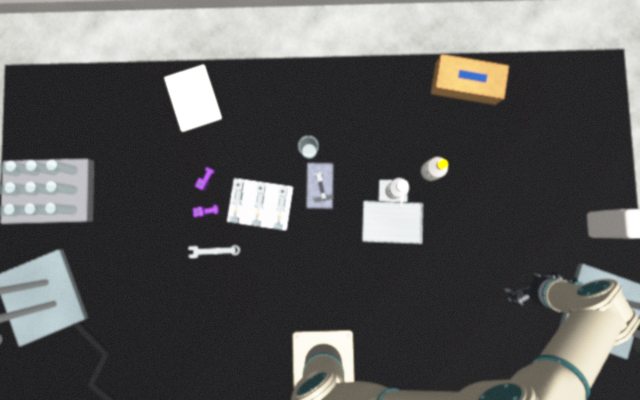

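View pics/scene0.png

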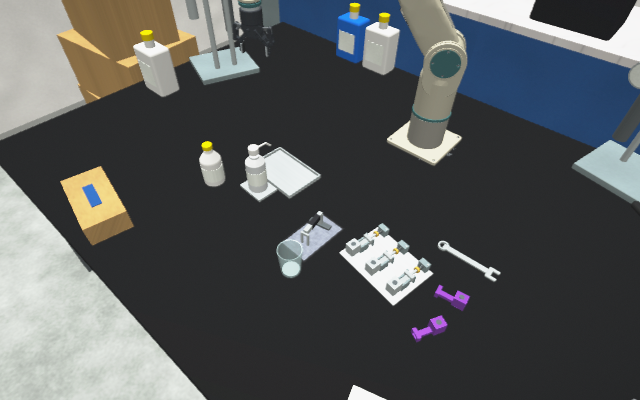

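The top view shows the rack near (260,204), the fork on its mat at (320,186), the tray at (392,222), the canister at (398,188), the beaker at (308,147), the reagent bottle at (435,168) and the spanner at (214,251). All three bays seem to hold links. I'll zoom in next.

```bash
python3 - <<'E'
from h import *; import pickle
t=pickle.load(open('top0.pkl','rb')); s=pickle.load(open('scene0.pkl','rb'))
a=cv2.resize(t['image'][130:260,220:350],None,fx=4.6,fy=4.6,interpolation=cv2.INTER_CUBIC)
cv2.imwrite('pics/tz.png',a[:,:,::-1])
a=cv2.resize(s['image'][195:310,270:440],None,fx=4.6,fy=4.6,interpolation=cv2.INTER_CUBIC)
cv2.imwrite('pics/sz.png',a[:,:,::-1])
E
```

```text
(no output)
```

View pics/tz.png

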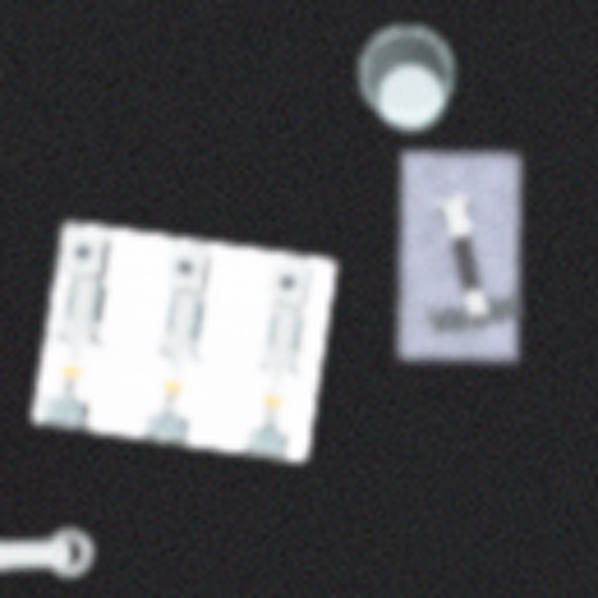

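View pics/sz.png

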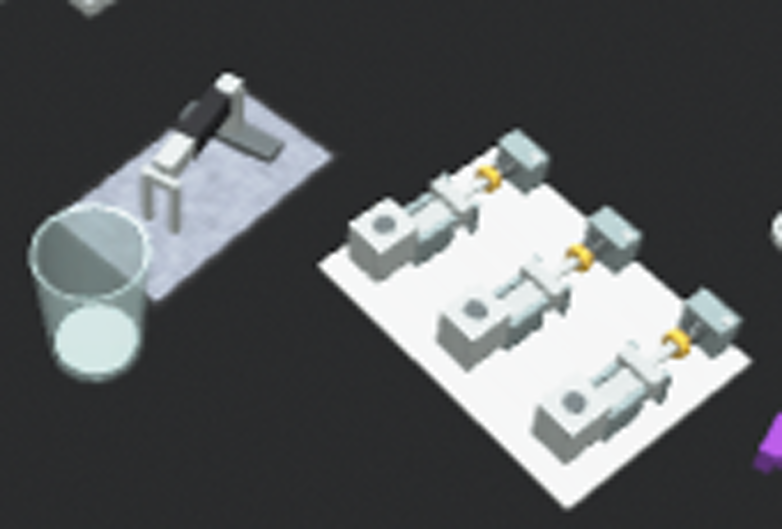

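All three bays hold links. The fork stands on its mat with its prongs toward world +x. Now I'll take measurements.

```bash
cat > meas.py <<'E'
from h import *
def big(m,box):
    k=np.zeros(m.shape,np.uint8); x0,y0,x1,y1=box; k[y0:y1,x0:x1]=m[y0:y1,x0:x1]*255
    n,l,s,ce=cv2.connectedComponentsWithStats(k); 
    return [(s[i,4],ce[i],(l==i)) for i in np.argsort(-s[1:,4])+1 if s[i,4]>=4]
def poly(c,mask,z,n=4):
    h=cv2.convexHull(cv2.findContours(mask.astype(np.uint8),0,cv2.CHAIN_APPROX_NONE)[0][0])
    for e in np.linspace(1,20,60):
        a=cv2.approxPolyDP(h,e,True)
        if len(a)<=n: break
    P=np.array([onz(c,u,v,z) for u,v in h.reshape(-1,2)])[:,:2].astype(np.float32)
    r=cv2.minAreaRect(P)
    return np.array([onz(c,u,v,z)[:2] for u,v in a.reshape(-1,2)]).round(1),r
def hsv(c): return cv2.cvtColor(c['image'],cv2.COLOR_RGB2HSV).astype(int)
def tri(c1,p1,c2,p2):
    o1,d1=ray(c1,*p1);o2,d2=ray(c2,*p2)
    A=np.stack([d1,-d2],1); k=np.linalg.lstsq(A,o2-o1,rcond=None)[0]
    a,b=o1+d1*k[0],o2+d2*k[1]; return ((a+b)/2).round(1),np.linalg.norm(a-b).round(1)
E
python3 - <<'E'
from meas import *; import pickle
C={n:pickle.load(open(n+'0.pkl','rb')) for n in('top','scene')}
B={'top':dict(rack=(222,170,298,235),mat=(303,158,338,212),tray=(355,195,430,248),cap=(380,172,415,205)),
 'scene':dict(rack=(335,215,438,308),mat=(280,205,345,265),tray=(250,140,330,200),cap=(245,140,275,165))}
col={}
for n,c in C.items():
    h=hsv(c); V=h[...,2]; 
    r=big(V>90,B[n]['rack'])[0]; print(n,'rack',r[0],*poly(c,r[2],6))
    m=big((V>75),B[n]['mat'])[0]; print(n,'mat',m[0],*poly(c,m[2],0))
    m=big((V>75),B[n]['tray'])[0]; print(n,'tray',m[0],*poly(c,m[2],14))
    o=big((h[...,0]>8)&(h[...,0]<32)&(h[...,1]>110)&(V>100),B[n]['rack']); col[n]=[x[1] for x in o[:3]]; print([(x[0],x[1].round(1)) for x in o])
    d=big((V<75),(313,170,330,205) if n=='top' else (305,212,325,232)); print('dark',[(x[0],x[1].round(1),onz(c,*x[1],54).round(1)) for x in d[:3]])
a=sorted(col['top'],key=lambda p:p[0]); b=sorted(col['scene'],key=lambda p:-p[0])
for p,q in zip(a,b): print('collar',tri(C['top'],p,C['scene'],q), onz(C['top'],*p,33).round(1), onz(C['scene'],*q,31).round(1))
for n,box in(('top',(345,160,455,255)),('scene',(190,130,330,205))):
    save(C[n],f'w_{n}.png',box,4)
a=cv2.imread('pics/w_top.png');b=cv2.imread('pics/w_scene.png');w=max(a.shape[1],b.shape[1])
a=cv2.copyMakeBorder(a,0,0,0,w-a.shape[1],0);b=cv2.copyMakeBorder(b,0,0,0,w-b.shape[1],0);cv2.imwrite('pics/w.png',np.vstack([a,b])[:, :800]); print(np.vstack([a,b]).shape)
E
```

```text
top rack 2836 [[647.6 305.8]
 [616.6  94.2]
 [459.5 118.9]
 [493.7 328.7]] ((556.0142822265625, 211.57716369628906), (221.9292449951172, 165.15162658691406), 80.28040313720703)
top mat 1295 [[697.2 -52.1]
 [533.9 -47.4]
 [536.3  42.5]
 [699.7  38.5]] ((618.6103515625, -4.6257171630859375), (97.88318634033203, 167.1088104248047), 88.44513702392578)
top tray 2807 [[ 538.5 -371.6]
 [ 397.1 -357.9]
 [ 413.4 -149.7]
 [ 558.5 -161.9]] ((489.34503173828125, -260.1969299316406), (219.21998596191406, 172.94091796875), 86.15457916259766)
[]
dark []
scene rack 3921 [[445.7 120.1]
 [496.8 329.4]
 [649.8 302.7]
 [616.4  96.8]] ((546.1121826171875, 207.18153381347656), (226.3603057861328, 176.76092529296875), 80.13323974609375)
scene mat 1672 [[535.8  42.2]
 [750.8  -3.1]
 [697.  -57.7]
 [532.7 -56.8]] ((639.324951171875, -10.087039947509766), (102.47305297851562, 222.10768127441406), 87.52857208251953)
scene tray 2670 [[ 463.3 -447.5]
 [ 399.8 -353. ]
 [ 423.8 -145. ]
 [ 635.  -226.3]] ((469.3132629394531, -265.91668701171875), (292.5916748046875, 232.2691192626953), 48.34946823120117)
[(np.int32(18), array([417.4, 268.9])), (np.int32(17), array([396.2, 250.4])), (np.int32(14), array([376.3, 233.1]))]
dark [(np.int32(156), array([311.6, 217.9]), array([602.2, -20.5,  54. ])), (np.int32(5), array([323.6, 212.8]), array([564.1,  -7.8,  54. ]))]
(680, 560, 3)
```

View pics/w.png

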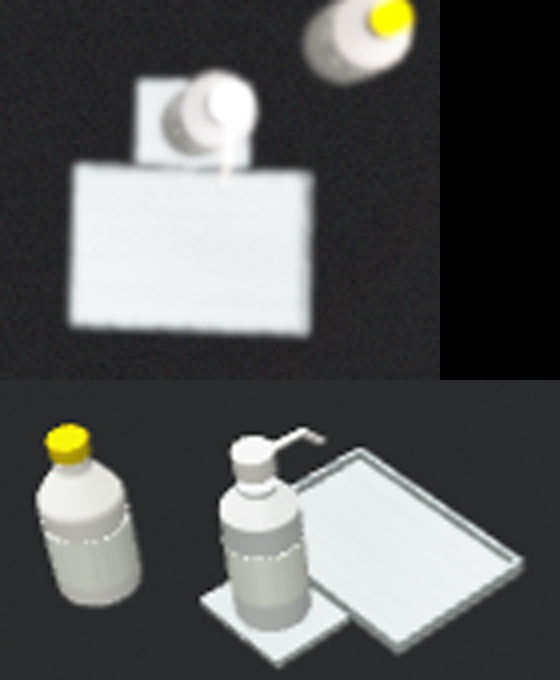

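The canister's cap top is at about (403,186) in the top view and (253,146) in the scene view, and its spout points toward the tray. Now I'll triangulate the fork, collars and cap.

```bash
python3 - <<'E'
from meas import *; import pickle
C={n:pickle.load(open(n+'0.pkl','rb')) for n in('top','scene')}; T,S=C['top'],C['scene']
for nm,p,q in(('cap',(402.75,185.75),(253,146)),('grip',(321.3,187),(315,220.4)),('crossbar',(318.9,176.3),(309,229)),('post',(323.9,195.9),(320,212.4)),('spouttip',(401.5,206),(190+325/4,130+58/4))):
    print(nm,*tri(T,p,S,q))
for p in((417.4,268.9),(396.2,250.4),(376.3,233.1)): print('collarS',onz(S,*p,30).round(1))
for p in((71,372),(172,387),(272,402)): print('collarT',onz(T,220+p[0]/4.6,130+p[1]/4.6,34).round(1))
for p in((84,252),(185,267),(288,283)): print('tailT',onz(T,220+p[0]/4.6,130+p[1]/4.6,53).round(1))
for p in((432,322),(515,308)): print('footT',onz(T,220+p[0]/4.6,130+p[1]/4.6,9).round(1))
for p in((455,213),(478,303),(466,262)): print('fork handle T58',onz(T,220+p[0]/4.6,130+p[1]/4.6,58).round(1))
for p in((180,157),(230,80),(207,117)): print('fork handle S58',onz(S,270+p[0]/4.6,195+p[1]/4.6,58).round(1))
a=np.deg2rad(-8.8);ex=np.array([np.cos(a),np.sin(a)]);ey=np.array([-ex[1],ex[0]]);o=np.array([545.7,213.3])
for y in(-78,0,78): print('expect collar',(o-27*ex+y*ey).round(1),'tail',(o+62*ex+y*ey).round(1))
E
```

```text
cap [ 588.  -268.   174.8] 0.7
grip [603.4  -9.1  53.2] 4.6
crossbar [640.1  -0.7  54.5] 7.3
post [572.1 -17.5  55.5] 4.2
spouttip [ 523.8 -265.   145.3] 6.9
collarS [531.  295.9  30. ]
collarS [517.9 219.3  30. ]
collarS [504.8 142.1  30. ]
collarT [531.1 292.   34. ]
collarT [517.5 215.3  34. ]
collarT [504.1 139.5  34. ]
tailT [620.4 277.   53. ]
tailT [607. 201.  53.]
tailT [592.7 123.6  53. ]
footT [563.8  16.7   9. ]
footT [572.9 -48.1   9. ]
fork handle T58 [641.8  -3.7  58. ]
fork handle T58 [573.3 -19.1  58. ]
fork handle T58 [604.5 -11.   58. ]
fork handle S58 [640.2   4.9  58. ]
fork handle S58 [572.7 -14.3  58. ]
fork handle S58 [605.4  -4.4  58. ]
expect collar [507.1 140.3] tail [595.  126.7]
expect collar [519.  217.4] tail [607.  203.8]
expect collar [531.  294.5] tail [618.9 280.9]
```

```bash
cat > plan.py <<'E'
# usage: plan.py x,y,z,heading[,lean] ...   (waypoints; heading deg of tool z, lean deg: top toward -heading if >0)
import sys, json
from h import *
def Rt(h,l=0):
    h=np.deg2rad(h); z=np.array([np.cos(h),np.sin(h),0]); y=np.array([0,0,-1.]); x=np.cross(y,z)
    return R.from_matrix(np.stack([x,y,z],1))*R.from_rotvec([np.deg2rad(l),0,0])
s=readout.read_state(); p=np.array(s['eef_pos'],float); r=R.from_euler('xyz',s['tool_rot'])
m=r.as_matrix(); print('t',round(s['clock'],2),'pos',p.round(1),'heading',np.rad2deg(np.arctan2(m[1,2],m[0,2])).round(2),'zdown',(-m[2,1]).round(4),'leanz',np.rad2deg(np.arcsin(m[2,2])).round(2),'F',np.round(s['force'],1),'w',round(s['width'],1))
for a in sys.argv[1:]:
    step=36.
    if '@' in a: a,st_=a.split('@'); step=float(st_)
    v=[float(q) for q in a.split(',')]; P=np.array(v[:3]); Q=Rt(*v[3:]); 
    dr=(r.inv()*Q).as_rotvec(); n=max(1,int(np.ceil(max(np.linalg.norm(P-p)/step,np.rad2deg(np.linalg.norm(dr))/4.5))))
    rows=[]
    for i in range(n):
        d=r.inv().apply((P-p)/n)/40; rows.append([round(float(q),2) for q in d]+[round(float(q),2) for q in np.rad2deg(dr/n)/5]); r=r*R.from_rotvec(dr/n)
    p=P; r=Q; print(a,n)
    for q in rows: print(json.dumps([x+0 for x in q]))
E
python3 plan.py 300,-560,260,25.7 603.5,-7,250,12.5 603.5,-7,110,12.5
```

```text
t 0.1 pos [ 281.2 -585.4  230.5] heading 25.66 zdown 1.0 leanz -0.0 F [-0.1  0.4  0.8] w 85.3
300,-560,260,25.7 2
[-0.19, -0.37, 0.35, 0.0, 0.0, -0.01]
[-0.18, -0.37, 0.35, 0.0, 0.0, -0.01]
603.5,-7,250,12.5 18
[-0.51, 0.01, 0.71, 0.0, 0.15, 0.0]
[-0.52, 0.01, 0.71, 0.0, 0.15, 0.0]
[-0.53, 0.01, 0.7, 0.0, 0.15, 0.0]
[-0.54, 0.01, 0.69, 0.0, 0.15, 0.0]
[-0.55, 0.01, 0.69, 0.0, 0.15, 0.0]
[-0.55, 0.01, 0.68, 0.0, 0.15, 0.0]
[-0.56, 0.01, 0.67, 0.0, 0.15, 0.0]
[-0.57, 0.01, 0.66, 0.0, 0.15, 0.0]
[-0.58, 0.01, 0.66, 0.0, 0.15, 0.0]
[-0.59, 0.01, 0.65, 0.0, 0.15, 0.0]
[-0.6, 0.01, 0.64, 0.0, 0.15, 0.0]
[-0.6, 0.01, 0.63, 0.0, 0.15, 0.0]
[-0.61, 0.01, 0.63, 0.0, 0.15, 0.0]
[-0.62, 0.01, 0.62, 0.0, 0.15, 0.0]
[-0.63, 0.01, 0.61, 0.0, 0.15, 0.0]
[-0.64, 0.01, 0.6, 0.0, 0.15, 0.0]
[-0.64, 0.01, 0.59, 0.0, 0.15, 0.0]
[-0.65, 0.01, 0.59, 0.0, 0.15, 0.0]
603.5,-7,110,12.5 4
[0.0, 0.88, 0.0, 0.0, 0.0, 0.0]
[0.0, 0.88, 0.0, 0.0, 0.0, 0.0]
[0.0, 0.88, 0.0, 0.0, 0.0, 0.0]
[0.0, 0.88, 0.0, 0.0, 0.0, 0.0]
```

>>> apply_moves --commands '[[[-0.19,-0.37,0.35,0,0,0],[-0.18,-0.37,0.35,0,0,0],[-0.51,0,0.71,0,0.15,0],[-0.52,0,0.71,0,0.15,0],[-0.53,0,0.7,0,0.15,0],[-0.54,0,0.69,0,0.15,0],[-0.55,0,0.69,0,0.15,0],[-0.55,0,0.68,0,0.15,0]]]' --claw 50

```text
clock: 0.77
eef_pos: [406.8, -367.5, 268.4]
tool_rot: [-1.569, -0.005, -1.215]
force: [1.0, -1.4, -0.0]
width: 50.0
```

>>> apply_moves --commands '[[[-0.56,0,0.67,0,0.15,0],[-0.57,0,0.66,0,0.15,0],[-0.58,0,0.66,0,0.15,0],[-0.59,0,0.65,0,0.15,0],[-0.6,0,0.64,0,0.15,0],[-0.6,0,0.63,0,0.15,0]]]'

```text
clock: 1.27
eef_pos: [517.9, -163.8, 278.6]
tool_rot: [-1.558, -0.008, -1.287]
force: [1.6, 0.2, -0.1]
width: 50.3
```

>>> apply_moves --commands '[[[-0.61,0,0.63,0,0.15,0],[-0.62,0,0.62,0,0.15,0],[-0.63,0,0.61,0,0.15,0],[-0.64,0,0.6,0,0.15,0],[-0.64,0,0.59,0,0.15,0],[-0.65,0,0.59,0,0.15,0],[0,0,0,0,0,0]]]'

```text
clock: 1.85
eef_pos: [625.1, 54.7, 292.3]
tool_rot: [-1.541, 0.002, -1.346]
force: [-0.6, 0.9, 0.3]
width: 50.0
```

```bash
cat > fk.py <<'E'
from meas import *; import sys
t,c=cam('top'),cam('scene'); save(c,sys.argv[1],tuple(int(v) for v in sys.argv[2].split(',')),float(sys.argv[3]))
if len(sys.argv)>4: save(t,'t'+sys.argv[1],tuple(int(v) for v in sys.argv[4].split(',')),float(sys.argv[5]))
E
python3 fk.py a1.png 270,170,430,290 5; python3 plan.py 603.5,-7,110,12.5 603.5,-7,33,12.5@20
```

```text
t 1.95 pos [623.1  47.4 292.2] heading 12.58 zdown 0.9997 leanz 1.47 F [-0.2 -1.2  0.1] w 49.9
603.5,-7,110,12.5 6
[0.2, 0.76, -0.15, -0.05, 0.0, 0.01]
[0.2, 0.76, -0.15, -0.05, 0.0, 0.01]
[0.2, 0.76, -0.14, -0.05, 0.0, 0.01]
[0.2, 0.76, -0.14, -0.05, 0.0, 0.01]
[0.2, 0.76, -0.14, -0.05, 0.0, 0.01]
[0.2, 0.76, -0.13, -0.05, 0.0, 0.01]
603.5,-7,33,12.5 4
[0.0, 0.48, 0.0, 0.0, 0.0, 0.0]
[0.0, 0.48, 0.0, 0.0, 0.0, 0.0]
[0.0, 0.48, 0.0, 0.0, 0.0, 0.0]
[0.0, 0.48, 0.0, 0.0, 0.0, 0.0]
```

View pics/a1.png

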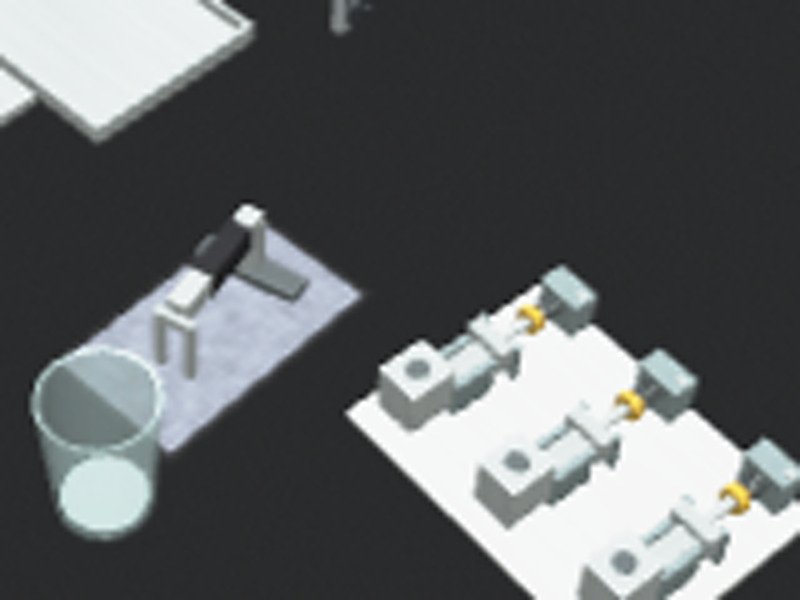

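The fork is still where it was: its crossbar is at crop (180,310) and its post at (250,215). The gripper is above the picture. I'll approach now.

>>> apply_moves --commands '[[[0.2,0.7,-0.14,-0.05,0,0],[0.2,0.7,-0.14,-0.05,0,0],[0.2,0.7,-0.14,-0.05,0,0],[0.2,0.7,-0.14,-0.05,0,0],[0.2,0.6,-0.13,-0.05,0,0],[0.1,0.3,-0.1,-0.03,0,0],[0,0,0,0,0,0]]]'

```text
clock: 2.53
eef_pos: [601.8, -9.1, 147.8]
tool_rot: [-1.562, -0.009, -1.356]
force: [-0.7, -0.3, -0.0]
width: 49.9
```

```bash
python3 plan.py 603.5,-7,80,12.5@30 603.5,-7,34,12.5@15
```

```text
t 2.53 pos [601.8  -9.1 147.8] heading 12.32 zdown 0.9999 leanz 0.49 F [-0.7 -0.3 -0. ] w 49.9
603.5,-7,80,12.5 3
[-0.02, 0.57, 0.01, -0.03, -0.01, 0.03]
[-0.02, 0.57, 0.01, -0.03, -0.01, 0.03]
[-0.02, 0.57, 0.02, -0.03, -0.01, 0.03]
603.5,-7,34,12.5 4
[0.0, 0.29, 0.0, 0.0, 0.0, 0.0]
[0.0, 0.29, 0.0, 0.0, 0.0, 0.0]
[0.0, 0.29, 0.0, 0.0, 0.0, 0.0]
[0.0, 0.29, 0.0, 0.0, 0.0, 0.0]
```

>>> apply_moves --commands '[[[-0.02,0.55,0.01,-0.03,0,0.03],[-0.02,0.55,0.01,-0.03,0,0.03],[-0.02,0.5,0.02,-0.03,0,0.03],[0,0.3,0,0,0,0],[0,0.3,0,0,0,0],[0,0.2,0,0,0,0],[0,0.1,0,0,0,0],[0,0,0,0,0,0]]]'

```text
clock: 3.2
eef_pos: [607.2, -11.3, 53.9]
tool_rot: [-1.559, -0.006, -1.363]
force: [-0.2, -0.2, 1.0]
width: 49.8
```

```bash
python3 plan.py 603.5,-7,32,12.5@15; python3 fk.py a2.png 270,190,350,250 10
```

```text
t 3.2 pos [607.2 -11.3  53.9] heading 11.9 zdown 0.9999 leanz 0.7 F [-0.2 -0.2  1. ] w 49.8
603.5,-7,32,12.5 2
[-0.06, 0.27, -0.04, -0.07, -0.06, 0.04]
[-0.06, 0.27, -0.04, -0.07, -0.06, 0.04]
```

View pics/a2.png

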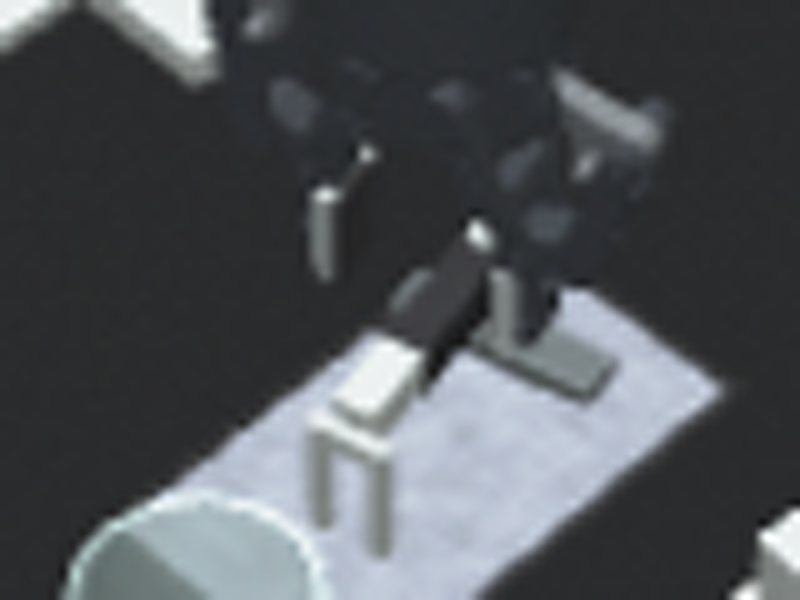

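The open fingers straddle the dark handle, with their tips at (325,270) and (540,330). I'll lower and close.

>>> apply_moves --commands '[[[-0.03,0.25,-0.04,-0.07,-0.05,0.04],[-0.03,0.22,-0.04,-0.07,-0.05,0.04],[0,0.05,0,0,0,0],[0,0,0,0,0,0]]]'

```text
clock: 3.63
eef_pos: [605.8, -9.2, 34.0]
tool_rot: [-1.567, 0.001, -1.353]
force: [0.3, 0.3, 0.8]
width: 49.9
```

>>> apply_moves --commands '[[[0,0,0,0,0,0],[0,0,0,0,0,0],[0,0,0,0,0,0],[0,0,0,0,0,0],[0,0,0,0,0,0],[0,0,0,0,0,0]]]' --claw 0

```text
clock: 4.13
eef_pos: [605.6, -9.1, 33.8]
tool_rot: [-1.567, 0.001, -1.353]
force: [0.3, 0.9, -1.3]
width: 12.5
```

```bash
python3 plan.py
```

```text
t 4.13 pos [605.6  -9.1  33.8] heading 12.47 zdown 1.0 leanz 0.21 F [ 0.3  0.9 -1.3] w 12.5
```

```bash
python3 plan.py 605.6,-9.1,110,12.5@20 468.2,147,110,-9.4@30
```

```text
t 4.13 pos [605.6  -9.1  33.8] heading 12.47 zdown 1.0 leanz 0.21 F [ 0.3  0.9 -1.3] w 12.5
605.6,-9.1,110,12.5 4
[0.0, -0.48, 0.0, -0.01, 0.0, 0.0]
[0.0, -0.48, 0.0, -0.01, 0.0, 0.0]
[0.0, -0.48, 0.0, -0.01, 0.0, 0.0]
[0.0, -0.48, 0.0, -0.01, 0.0, 0.0]
468.2,147,110,-9.4 7
[-0.65, 0.0, -0.36, 0.0, 0.63, 0.0]
[-0.63, 0.0, -0.39, 0.0, 0.63, 0.0]
[-0.61, 0.0, -0.43, 0.0, 0.63, 0.0]
[-0.58, 0.0, -0.46, 0.0, 0.63, 0.0]
[-0.56, 0.0, -0.49, 0.0, 0.63, 0.0]
[-0.53, 0.0, -0.52, 0.0, 0.63, 0.0]
[-0.5, 0.0, -0.55, 0.0, 0.63, 0.0]
```

>>> apply_moves --commands '[[[0,-0.3,0,0,0,0],[0,-0.45,0,0,0,0],[0,-0.5,0,0,0,0],[0,-0.5,0,0,0,0],[0,-0.2,0,0,0,0],[0,0,0,0,0,0]]]'

```text
clock: 4.63
eef_pos: [603.8, -9.6, 116.5]
tool_rot: [-1.57, 0.001, -1.353]
force: [0.8, -0.2, -1.8]
width: 13.3
```

>>> apply_moves --commands '[[[-0.4,0,-0.25,0,0.45,0],[-0.58,0,-0.4,0,0.6,0],[-0.58,0,-0.43,0,0.6,0],[-0.58,0,-0.46,0,0.6,0],[-0.56,0,-0.49,0,0.6,0],[-0.53,0,-0.5,0,0.6,0],[-0.4,0,-0.4,0,0.5,0],[0,0,0,0,0,0]]]'

```text
clock: 5.3
eef_pos: [472.3, 129.3, 113.3]
tool_rot: [-1.57, -0.003, -1.722]
force: [-0.3, 1.1, -2.7]
width: 12.8
```

```bash
python3 plan.py 468.2,147,110,-9.4@20; python3 fk.py a3.png 330,180,450,270 6.6 215,165,325,240 5.4
```

```text
t 5.3 pos [472.3 129.3 113.3] heading -8.69 zdown 1.0 leanz 0.06 F [-0.3  1.1 -2.7] w 12.8
468.2,147,110,-9.4 1
[-0.42, 0.08, -0.17, -0.01, 0.14, 0.03]
```

View pics/a3.png

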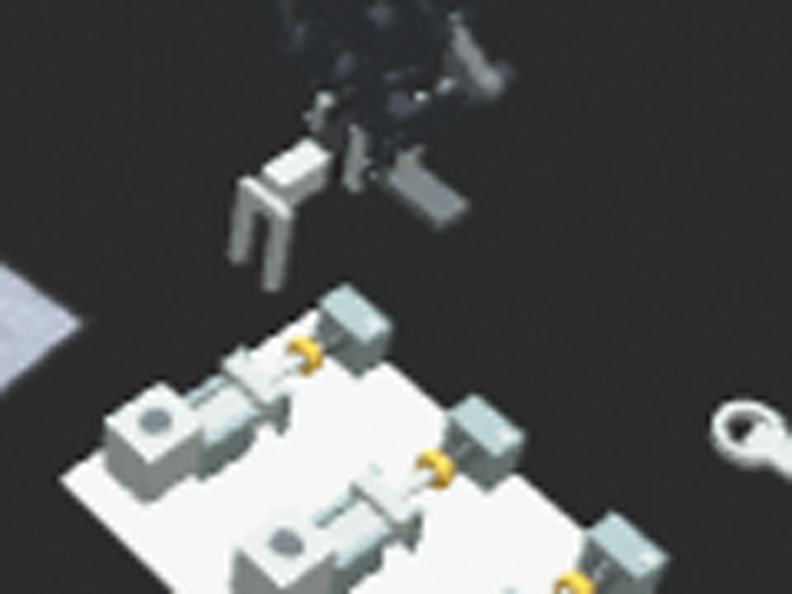

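```bash
python3 - <<'E'
from meas import *
c=cam('scene'); 
f=lambda u,v,z: onz(c,330+u/6.6,180+v/6.6,z).round(1)
print('tips',f(238,262,79.5),f(272,288,79.5)); print('collar0',f(305,352,29)); print('crossbar ends',f(243,180,121),f(290,215,121))
print(proj(c,[[521.7,121.8,79.5]])*1)
t=cam('top'); save(t,'x.png')
E
```

```text
tips [521.5 111.9  79.5] [523.5 131.2  79.5]
collar0 [505. 142.  29.]
crossbar ends [515.7 105.1 121. ] [518.4 131.1 121. ]
[[368.87729876 221.5405695 ]]
```

View pics/ta3.png

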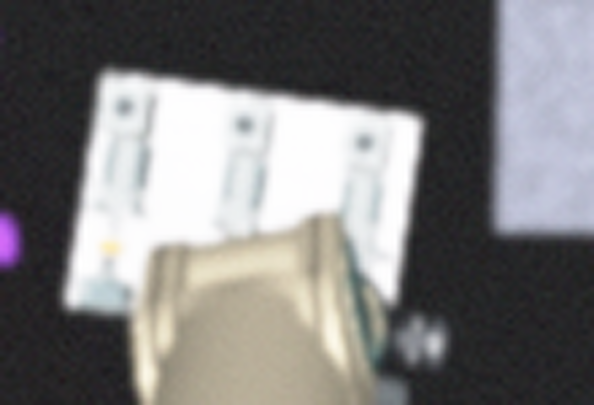

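The prong tips measure (522.5,121.5), against (521.7,121.8) expected from the arm, so the camera and robot frames agree to about 1 mm. Next I'll hover over neck 0.

>>> apply_moves --commands '[[[-0.2,0.2,-0.12,0,0.1,0],[-0.2,0.25,-0.12,0,0.08,0],[0,0.2,0,0,0,0],[0,0,0,0,0,0]]]'

```text
clock: 5.83
eef_pos: [474.3, 138.9, 85.9]
tool_rot: [-1.559, -0.003, -1.752]
force: [0.7, 0.1, -1.7]
width: 12.8
```

```bash
python3 plan.py 467.2,148,79,-9.6@10
```

```text
t 5.83 pos [474.3 138.9  85.9] heading -10.4 zdown 0.9999 leanz 0.67 F [ 0.7  0.1 -1.7] w 12.8
467.2,148,79,-9.6 2
[-0.1, 0.08, -0.11, -0.07, -0.08, 0.02]
[-0.1, 0.09, -0.11, -0.07, -0.08, 0.02]
```

>>> apply_moves --commands '[[[-0.1,0.08,-0.11,-0.07,-0.08,0.02],[-0.1,0.08,-0.1,-0.06,-0.06,0],[-0.03,0.02,-0.02,0,0,0],[0,0,0,0,0,0]]]'

```text
clock: 6.17
eef_pos: [466.9, 148.6, 77.0]
tool_rot: [-1.572, -0.003, -1.742]
force: [-0.3, -0.1, -0.8]
width: 12.8
```

```bash
python3 plan.py 467.2,148,79,-9.6@10; python3 fk.py a4.png 350,200,430,260 10
```

```text
t 6.17 pos [466.9 148.6  77. ] heading -9.82 zdown 1.0 leanz -0.09 F [-0.3 -0.1 -0.8] w 12.8
467.2,148,79,-9.6 1
[0.01, -0.05, 0.01, 0.02, -0.04, 0.03]
```

View pics/a4.png

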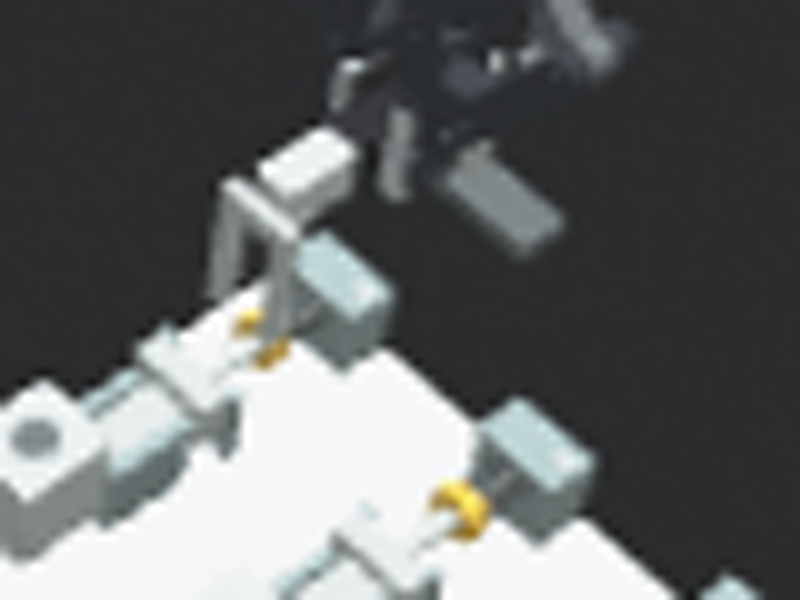

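```bash
python3 - <<'E'
from meas import *
c=cam('scene'); f=lambda u,v,z: onz(c,350+u/10,200+v/10,z).round(1)
print('tips',f(222,300,43),f(280,341,43),'collar0',f(262,333,28),'collar1',f(462,510,28))
a=np.deg2rad(-9.7);ex=np.array([np.cos(a),np.sin(a),0]);tip=np.array([466.9,148.6,43.2])+50*ex
print(tip,proj(c,[tip,tip-[0,0,16],tip-9*ex-[0,0,16]])*10-[3500,2000])
E
```

```text
tips [513.1 131.8  43. ] [514.2 152.9  43. ] collar0 [504.2 141.5  28. ] collar1 [518.1 219.9  28. ]
[516.18517345 140.17553102  43.2       ] [[239.45733729 321.19714448]
 [233.26149851 356.67315636]
 [255.79637585 341.49612807]]
```

>>> apply_moves --commands '[[[0.03,0.1,0.02,0,-0.03,0],[0.02,0.13,0,0,0,0],[0,0.13,0,0,0,0],[0,0.05,0,0,0,0],[0,0,0,0,0,0]]]'

```text
clock: 6.73
eef_pos: [468.9, 145.5, 60.1]
tool_rot: [-1.569, -0.002, -1.741]
force: [-0.3, 0.1, -2.4]
width: 12.8
```

```bash
python3 plan.py 467.5,147.5,49,-9.7@8
```

```text
t 6.73 pos [468.9 145.5  60.1] heading -9.73 zdown 1.0 leanz 0.09 F [-0.3  0.1 -2.4] w 12.8
467.5,147.5,49,-9.7 2
[-0.02, 0.14, -0.02, -0.01, 0.0, 0.01]
[-0.02, 0.14, -0.02, -0.01, 0.0, 0.01]
```

>>> apply_moves --commands '[[[-0.02,0.1,-0.02,0,0,0],[-0.02,0.13,-0.02,0,0,0],[0,0.05,0,0,0,0],[0,0,0,0,0,0]]]'

```text
clock: 7.07
eef_pos: [467.3, 147.4, 47.4]
tool_rot: [-1.57, -0.002, -1.741]
force: [0.0, 0.7, -2.0]
width: 12.9
```

```bash
python3 plan.py; python3 fk.py a5.png 350,200,430,260 10
```

```text
t 7.07 pos [467.3 147.4  47.4] heading -9.73 zdown 1.0 leanz 0.06 F [ 0.   0.7 -2. ] w 12.9
```

View pics/a5.png

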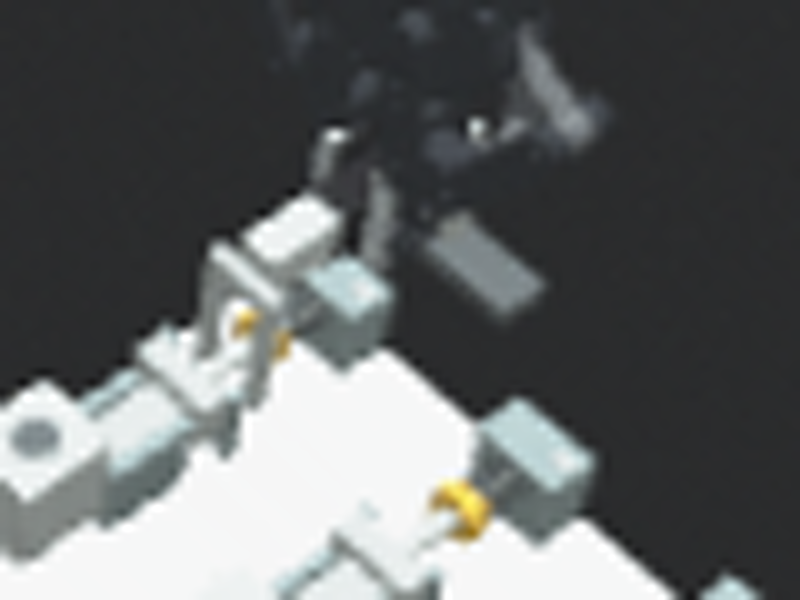

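The prongs straddle neck 0 just ahead of the brass collar at (260,335), with no contact force. I'll pull back.

>>> apply_moves --commands '[[[0,0,-0.15,0,0,0],[0,0,-0.15,0,0,0],[0,0,-0.14,0,0,0],[0,0,-0.08,0,0,0],[0,0,0,0,0,0],[0,0,0,0,0,0]]]'

```text
clock: 7.67
eef_pos: [453.4, 150.7, 49.3]
tool_rot: [-1.553, 0.002, -1.744]
force: [4.9, -2.0, -4.2]
width: 12.9
```

```bash
python3 plan.py
```

```text
t 7.67 pos [453.4 150.7  49.3] heading -9.92 zdown 0.9998 leanz 1.04 F [ 4.9 -2.  -4.2] w 12.9
```

>>> apply_moves --commands '[[[0,0.02,-0.12,-0.1,0,0],[0,0.02,-0.1,-0.05,0,0],[0,0,-0.04,0,0,0],[0,0,-0.03,0,0,0],[0,0,-0.03,0,0,0],[0,0,-0.03,0,0,0],[0,0,-0.03,0,0,0]]]'

```text
clock: 8.25
eef_pos: [451.8, 152.3, 51.0]
tool_rot: [-1.54, 0.009, -1.75]
force: [6.3, -1.4, -2.9]
width: 13.3
```

```bash
python3 plan.py; python3 fk.py a6.png 350,200,430,260 10
```

```text
t 8.25 pos [451.8 152.3  51. ] heading -10.26 zdown 0.9995 leanz 1.79 F [ 6.3 -1.4 -2.9] w 13.3
```

View pics/a6.png

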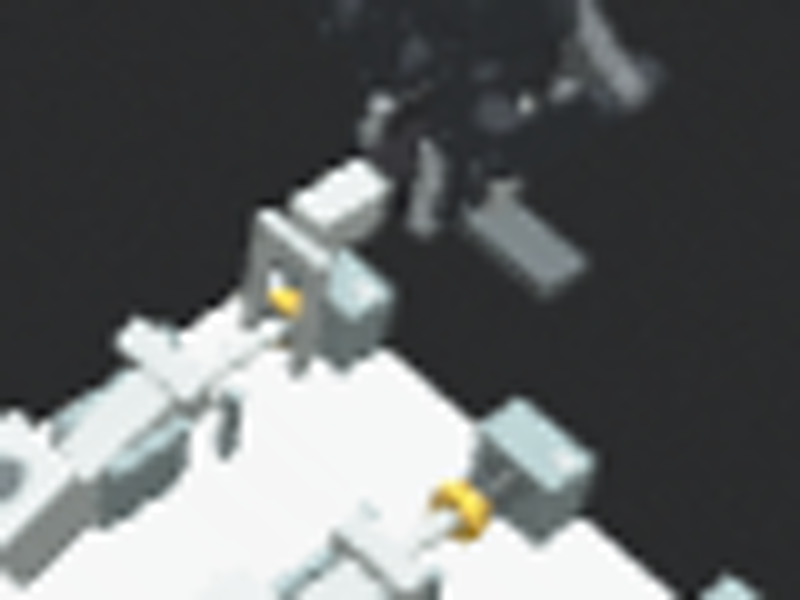

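Link 0 is freed: its ear is up in front of the fork and its tail is down. I'll go forward so the bar returns, then rise.

>>> apply_moves --commands '[[[0,0.03,0.12,-0.1,0,-0.03],[0,0.04,0.12,-0.1,0,-0.03],[0,0,0.04,0,0,0],[0,0,0,0,0,0]]]'

```text
clock: 8.68
eef_pos: [463.8, 150.7, 49.3]
tool_rot: [-1.559, 0.004, -1.749]
force: [1.5, -0.1, -1.9]
width: 12.9
```

```bash
python3 plan.py 466,147.5,47.5,-9.7
```

```text
t 8.68 pos [463.8 150.7  49.3] heading -10.22 zdown 0.9999 leanz 0.67 F [ 1.5 -0.1 -1.9] w 12.9
466,147.5,47.5,-9.7 1
[0.07, 0.04, 0.07, -0.13, -0.1, -0.05]
```

Force is gone, so I'll rise and move across to bay 1.

>>> apply_moves --commands '[[[0.04,-0.2,0.03,-0.1,-0.08,-0.04],[0,-0.4,0,0,0,0],[0,-0.4,0,0,0,0],[0,-0.1,0,0,0,0],[0,0,0,0,0,0]]]'

```text
clock: 9.1
eef_pos: [457.8, 149.1, 91.9]
tool_rot: [-1.583, -0.004, -1.739]
force: [-0.1, -0.6, -2.6]
width: 12.7
```

```bash
python3 plan.py 480.4,224.3,84,-9.7@28
```

```text
t 9.1 pos [457.8 149.1  91.9] heading -9.66 zdown 0.9999 leanz -0.69 F [-0.1 -0.6 -2.6] w 12.7
480.4,224.3,84,-9.7 3
[-0.65, 0.06, 0.08, 0.05, 0.0, 0.01]
[-0.65, 0.06, 0.08, 0.05, 0.0, 0.01]
[-0.65, 0.06, 0.08, 0.05, 0.0, 0.01]
```

>>> apply_moves --commands '[[[-0.5,0.02,0.08,0.05,0,0],[-0.6,0.05,0.08,0.05,0,0],[-0.55,0.05,0.08,0.05,0,0],[-0.2,0.02,0,0,0,0],[0,0,0,0,0,0]]]'

```text
clock: 9.52
eef_pos: [473.1, 220.7, 81.6]
tool_rot: [-1.582, -0.01, -1.741]
force: [0.4, -0.4, -2.2]
width: 12.9
```

```bash
python3 plan.py 480.4,224.3,75,-9.7@8
```

```text
t 9.52 pos [473.1 220.7  81.6] heading -9.75 zdown 0.9999 leanz -0.65 F [ 0.4 -0.4 -2.2] w 12.9
480.4,224.3,75,-9.7 2
[-0.06, 0.08, 0.08, 0.06, 0.0, 0.06]
[-0.06, 0.08, 0.08, 0.06, 0.0, 0.06]
```

>>> apply_moves --commands '[[[-0.06,0.08,0.09,0.07,0,0.05],[-0.05,0.06,0.09,0.06,0,0.04],[0,0,0.02,0,0,0],[0,0,0,0,0,0]]]'

```text
clock: 9.85
eef_pos: [479.0, 219.8, 73.3]
tool_rot: [-1.576, -0.007, -1.742]
force: [-0.5, 0.4, -1.0]
width: 13.5
```

```bash
python3 plan.py 480.4,224.3,47.5,-9.7@8
```

```text
t 9.85 pos [479.  219.8  73.3] heading -9.82 zdown 1.0 leanz -0.28 F [-0.5  0.4 -1. ] w 13.5
480.4,224.3,47.5,-9.7 4
[-0.03, 0.16, 0.0, 0.01, -0.01, 0.02]
[-0.03, 0.16, 0.0, 0.01, -0.01, 0.02]
[-0.03, 0.16, 0.0, 0.01, -0.01, 0.02]
[-0.03, 0.16, 0.0, 0.01, -0.01, 0.02]
```

>>> apply_moves --commands '[[[-0.07,0,0.01,0.02,0,0.03],[-0.06,0,0.01,0.01,0,0.02],[-0.03,0,0,0,0,0],[0,0,0,0,0,0]]]'

```text
clock: 10.18
eef_pos: [481.1, 223.5, 73.5]
tool_rot: [-1.573, -0.003, -1.747]
force: [0.9, 1.1, -2.0]
width: 12.7
```

```bash
python3 plan.py 480.4,224.3,47.5,-9.7@8; python3 fk.py a7.png 330,200,410,260 10
```

```text
t 10.18 pos [481.1 223.5  73.5] heading -10.07 zdown 1.0 leanz -0.14 F [ 0.9  1.1 -2. ] w 12.7
480.4,224.3,47.5,-9.7 4
[0.0, 0.16, 0.0, 0.01, -0.02, 0.01]
[0.0, 0.16, 0.0, 0.01, -0.02, 0.01]
[0.0, 0.16, 0.0, 0.01, -0.02, 0.01]
[0.0, 0.16, -0.01, 0.01, -0.02, 0.01]
```

View pics/a7.png

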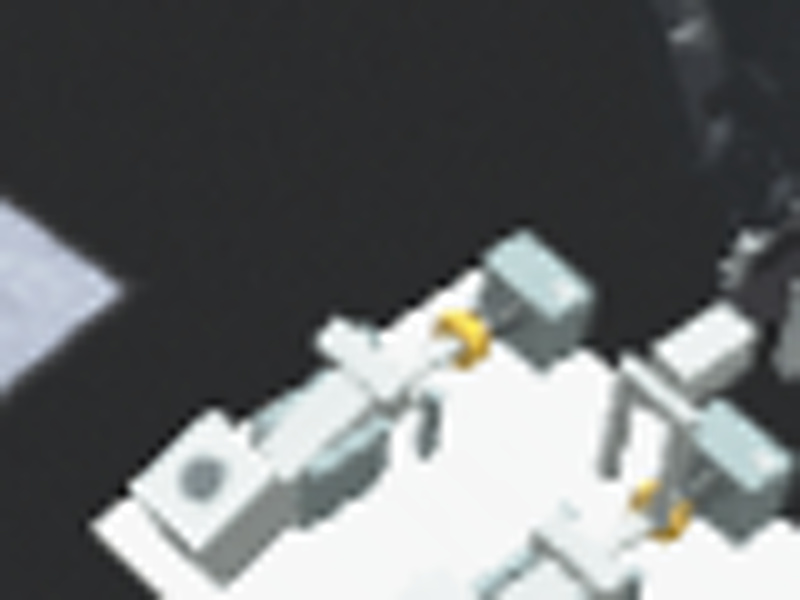

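```bash
python3 - <<'E'
from meas import *
c=cam('scene'); f=lambda u,v,z: onz(c,330+u/10,200+v/10,z).round(1)
print('tips',f(610,472,39.7),f(672,522,39.7),'crossbar ends',f(628,357,80),f(692,412,80),'collar0',f(462,333,28),'collar1',f(662,510,28))
h=hsv(c); o=big((h[...,0]>8)&(h[...,0]<32)&(h[...,1]>110)&(h[...,2]>100),(335,215,438,308))
for x in o: print(x[0],x[1],onz(c,*x[1],30).round(1))
E
```

```text
tips [525.4 205.5  39.7] [528.2 227.8  39.7] crossbar ends [519.2 200.2  80. ] [523.3 223.6  80. ] collar0 [504.2 141.5  28. ] collar1 [518.1 219.9  28. ]
18 [417.38888889 268.88888889] [530.9 295.8  30. ]
14 [376.28571429 233.07142857] [504.8 142.   30. ]
5 [397. 252.] [521.  224.1  30. ]
```

>>> apply_moves --commands '[[[-0.04,0.02,0,0,-0.05,0],[-0.02,0.1,0,0,-0.03,0],[0,0.13,0,0,0,0],[0,0.1,0,0,0,0],[0,0,0,0,0,0]]]'

```text
clock: 10.75
eef_pos: [481.4, 226.3, 58.2]
tool_rot: [-1.573, -0.003, -1.738]
force: [0.7, 0.5, -2.0]
width: 12.4
```

```bash
python3 plan.py 480.2,224.8,47.5,-9.7@8
```

```text
t 10.75 pos [481.4 226.3  58.2] heading -9.58 zdown 1.0 leanz -0.13 F [ 0.7  0.5 -2. ] w 12.4
480.2,224.8,47.5,-9.7 2
[0.02, 0.13, -0.01, 0.01, 0.01, 0.02]
[0.02, 0.13, -0.01, 0.01, 0.01, 0.02]
```

>>> apply_moves --commands '[[[0.02,0.1,-0.01,0,0,0],[0.02,0.12,-0.01,0,0,0],[0,0.03,0,0,0,0],[0,0,0,0,0,0]]]'

```text
clock: 11.08
eef_pos: [479.7, 224.3, 46.4]
tool_rot: [-1.574, -0.004, -1.738]
force: [0.1, -0.6, -0.6]
width: 12.6
```

```bash
python3 plan.py 480.2,224.8,47.5,-9.7@8
```

```text
t 11.08 pos [479.7 224.3  46.4] heading -9.58 zdown 1.0 leanz -0.2 F [ 0.1 -0.6 -0.6] w 12.6
480.2,224.8,47.5,-9.7 1
[-0.01, -0.03, 0.01, 0.04, 0.02, 0.05]
```

>>> apply_moves --commands '[[[0,0,-0.15,0,0,0],[0,0,-0.15,0,0,0],[0,0.02,-0.14,-0.05,0,0],[0,0.02,-0.12,-0.08,0,0],[0,0.02,-0.1,-0.08,0,0],[0,0,-0.06,-0.05,0,0],[0,0,-0.04,0,0,0],[0,0,-0.03,0,0,0]]]'

```text
clock: 11.75
eef_pos: [463.1, 227.8, 47.6]
tool_rot: [-1.566, 0.005, -1.747]
force: [5.6, -1.2, -4.7]
width: 13.0
```

>>> apply_moves --commands '[[[0,0,-0.04,0,0,0],[0,0,-0.04,0,0,0],[0,0,-0.04,0,0,0],[0,0,-0.04,0,0,0]]]'

```text
clock: 12.08
eef_pos: [463.6, 228.3, 49.1]
tool_rot: [-1.552, 0.009, -1.751]
force: [4.8, -1.7, -4.6]
width: 12.7
```

```bash
python3 plan.py;  python3 - <<'E'
from meas import *
c=cam('scene'); h=hsv(c)
for x in big((h[...,0]>8)&(h[...,0]<32)&(h[...,1]>110)&(h[...,2]>100),(335,215,438,308)): print(x[0],x[1],onz(c,*x[1],30).round(1))
save(c,'p1.png')
a=cv2.imread('pics/scene0.png').astype(int);b=c['image'][:,:,::-1].astype(int)
d=np.abs(a-b).sum(2)>90
for nm,bx in(('tail0',(343,228,366,255)),('tail1',(362,245,386,272)),('tail2',(384,266,410,296))): print(nm,d[bx[1]:bx[3],bx[0]:bx[2]].sum())
E
```

```text
t 12.08 pos [463.6 228.3  49.1] heading -10.31 zdown 0.9998 leanz 1.09 F [ 4.8 -1.7 -4.6] w 12.7
18 [417.38888889 268.88888889] [530.9 295.8  30. ]
14 [376.28571429 233.07142857] [504.8 142.   30. ]
6 [398.  246.5] [503.2 215.5  30. ]
tail0 174
tail1 117
tail2 0
```

Collar 1 is drawn back about 14 mm and the tail 1 region changed in the image, so link 1 has tipped. Now forward, up, and across to bay 2.

>>> apply_moves --commands '[[[0,0,0.12,-0.08,0,-0.03],[0,0.02,0.12,-0.08,0,-0.03],[0,0,0.06,0,0,0],[0,0,0,0,0,0]]]'

```text
clock: 12.47
eef_pos: [477.0, 226.2, 49.5]
tool_rot: [-1.565, 0.005, -1.751]
force: [1.8, -0.2, -2.2]
width: 12.9
```

>>> apply_moves --commands '[[[0.02,-0.2,0.03,0,-0.08,-0.03],[0,-0.35,0.03,0,0,0],[0,-0.35,0.03,0,0,0],[0,-0.1,0.03,0,0,0],[0,0,0,0,0,0]]]'

```text
clock: 12.88
eef_pos: [475.5, 224.7, 90.6]
tool_rot: [-1.577, -0.002, -1.74]
force: [-0.7, 0.2, -1.8]
width: 13.1
```

```bash
python3 plan.py 493.3,301.6,80,-9.7@28
```

```text
t 12.88 pos [475.5 224.7  90.6] heading -9.68 zdown 1.0 leanz -0.36 F [-0.7  0.2 -1.8] w 13.1
493.3,301.6,80,-9.7 3
[-0.66, 0.09, 0.04, 0.02, 0.0, 0.01]
[-0.66, 0.09, 0.04, 0.02, 0.0, 0.01]
[-0.66, 0.09, 0.04, 0.02, 0.0, 0.01]
```

>>> apply_moves --commands '[[[-0.5,0.06,0.05,0.03,0,0],[-0.6,0.08,0.06,0.03,0,0],[-0.55,0.08,0.05,0.03,0,0],[-0.25,0.02,0.03,0,0,0],[0,0,0,0,0,0]]]'

```text
clock: 13.3
eef_pos: [490.5, 299.1, 78.8]
tool_rot: [-1.579, -0.007, -1.74]
force: [0.3, -0.4, -2.6]
width: 12.7
```

```bash
python3 plan.py 493.3,301.6,74,-9.7@8
```

```text
t 13.3 pos [490.5 299.1  78.8] heading -9.71 zdown 0.9999 leanz -0.44 F [ 0.3 -0.4 -2.6] w 12.7
493.3,301.6,74,-9.7 1
[-0.07, 0.12, 0.06, 0.09, 0.0, 0.07]
```

>>> apply_moves --commands '[[[-0.06,0.02,0.05,0.07,0,0.05],[-0.05,0.05,0.03,0.03,0,0.03],[-0.02,0.08,0,0,0,0],[0,0.05,0,0,0,0],[0,0,0,0,0,0]]]'

```text
clock: 13.72
eef_pos: [492.0, 298.8, 68.8]
tool_rot: [-1.574, -0.005, -1.742]
force: [-0.0, -0.3, -1.9]
width: 12.6
```

```bash
python3 plan.py 493.3,301.6,47.5,-9.7@8
```

```text
t 13.72 pos [492.  298.8  68.8] heading -9.83 zdown 1.0 leanz -0.18 F [-0.  -0.3 -1.9] w 12.6
493.3,301.6,47.5,-9.7 3
[-0.03, 0.18, 0.01, 0.01, -0.01, 0.02]
[-0.03, 0.18, 0.01, 0.01, -0.01, 0.02]
[-0.03, 0.18, 0.01, 0.01, -0.01, 0.02]
```

>>> apply_moves --commands '[[[-0.07,0,0.03,0.02,-0.02,0.02],[-0.05,0,0.02,0,0,0],[0,0.05,0,0,0,0],[0,0.08,0,0,0,0],[0,0,0,0,0,0]]]'

```text
clock: 14.13
eef_pos: [495.5, 301.4, 63.4]
tool_rot: [-1.572, -0.004, -1.743]
force: [1.0, -0.2, -0.9]
width: 12.8
```

```bash
python3 plan.py 493.3,301.6,47.5,-9.7@8
```

```text
t 14.13 pos [495.5 301.4  63.4] heading -9.89 zdown 1.0 leanz -0.06 F [ 1.  -0.2 -0.9] w 12.8
493.3,301.6,47.5,-9.7 3
[0.0, 0.13, -0.02, 0.0, -0.01, 0.01]
[0.0, 0.13, -0.02, 0.0, -0.01, 0.01]
[0.0, 0.13, -0.02, 0.0, -0.01, 0.01]
```

>>> apply_moves --commands '[[[0,0.1,-0.02,0,-0.01,0],[0,0.13,-0.02,0,-0.01,0],[0,0.12,-0.01,0,0,0],[0,0.03,0,0,0,0],[0,0,0,0,0,0]]]'

```text
clock: 14.55
eef_pos: [493.0, 301.7, 46.2]
tool_rot: [-1.572, -0.004, -1.741]
force: [0.5, 0.9, -1.9]
width: 12.8
```

```bash
python3 plan.py 493.3,301.6,47.5,-9.7@8
```

```text
t 14.55 pos [493.  301.7  46.2] heading -9.76 zdown 1.0 leanz -0.09 F [ 0.5  0.9 -1.9] w 12.8
493.3,301.6,47.5,-9.7 1
[0.0, -0.03, 0.01, 0.02, -0.01, 0.05]
```

>>> apply_moves --commands '[[[0,0,-0.15,0,0,0],[0,0,-0.15,0,0,0],[0,0.02,-0.14,-0.05,0,0],[0,0.02,-0.12,-0.08,0,0],[0,0.02,-0.1,-0.08,0,0],[0,0,-0.06,-0.05,0,0],[0,0,-0.04,0,0,0],[0,0,-0.03,0,0,0]]]'

```text
clock: 15.22
eef_pos: [476.4, 304.7, 47.5]
tool_rot: [-1.565, 0.005, -1.749]
force: [5.3, -1.0, -4.8]
width: 12.7
```

>>> apply_moves --commands '[[[0,0,-0.04,0,0,0],[0,0,-0.04,0,0,0],[0,0,-0.04,0,0,0],[0,0,-0.04,0,0,0]]]'

```text
clock: 15.55
eef_pos: [476.7, 305.0, 48.9]
tool_rot: [-1.552, 0.009, -1.753]
force: [4.7, -1.2, -3.5]
width: 12.7
```

```bash
python3 plan.py;  python3 - <<'E'
from meas import *
c=cam('scene'); h=hsv(c)
for x in big((h[...,0]>8)&(h[...,0]<32)&(h[...,1]>110)&(h[...,2]>100),(335,215,438,308)): print(x[0],x[1],onz(c,*x[1],30).round(1))
save(c,'p2.png')
a=cv2.imread('pics/scene0.png').astype(int);b=c['image'][:,:,::-1].astype(int)
d=np.abs(a-b).sum(2)>90
for nm,bx in(('tail0',(343,228,366,255)),('tail1',(362,245,386,272)),('tail2',(384,266,410,296))): print(nm,d[bx[1]:bx[3],bx[0]:bx[2]].sum())
E
```

```text
t 15.55 pos [476.7 305.   48.9] heading -10.43 zdown 0.9998 leanz 1.06 F [ 4.7 -1.2 -3.5] w 12.7
17 [396.17647059 250.41176471] [518.  219.3  30. ]
14 [376.28571429 233.07142857] [504.8 142.   30. ]
9 [419.22222222 265.11111111] [517.2 293.1  30. ]
tail0 174
tail1 117
tail2 147
```

All three are freed. I'll release the bar, rise, and carry the fork back to its mat.

>>> apply_moves --commands '[[[0,0,0.12,-0.08,0,-0.03],[0,0.02,0.12,-0.08,0,-0.03],[0,0,0.06,0,0,0],[0,0,0,0,0,0]]]'

```text
clock: 15.93
eef_pos: [490.3, 302.8, 49.3]
tool_rot: [-1.565, 0.005, -1.753]
force: [2.3, -0.7, -1.8]
width: 12.9
```

>>> apply_moves --commands '[[[0.02,-0.2,0.03,0,-0.05,-0.03],[0,-0.35,0.03,0,0,0],[0,-0.45,0.03,0,0,0],[0,-0.45,0.03,0,0,0],[0,-0.2,0,0,0,0],[0,0,0,0,0,0]]]'

```text
clock: 16.43
eef_pos: [486.6, 301.4, 117.2]
tool_rot: [-1.581, -0.004, -1.744]
force: [-0.2, 0.2, -1.4]
width: 12.7
```

```bash
python3 plan.py 603,-6,112,0@32 603,-6,34,0@18
```

```text
t 16.43 pos [486.6 301.4 117.2] heading -9.95 zdown 0.9999 leanz -0.59 F [-0.2  0.2 -1.4] w 12.7
603,-6,112,0 11
[0.64, 0.01, 0.38, 0.01, -0.18, 0.0]
[0.65, 0.01, 0.37, 0.01, -0.18, 0.0]
[0.65, 0.01, 0.36, 0.01, -0.18, 0.0]
[0.66, 0.01, 0.35, 0.01, -0.18, 0.0]
[0.67, 0.01, 0.34, 0.01, -0.18, 0.0]
[0.67, 0.01, 0.33, 0.01, -0.18, 0.0]
[0.68, 0.01, 0.32, 0.01, -0.18, 0.0]
[0.68, 0.01, 0.31, 0.01, -0.18, 0.0]
[0.69, 0.01, 0.3, 0.01, -0.18, 0.0]
[0.69, 0.01, 0.29, 0.01, -0.18, 0.0]
[0.69, 0.01, 0.28, 0.01, -0.18, 0.0]
603,-6,34,0 5
[0.0, 0.39, 0.0, 0.0, 0.0, 0.0]
[0.0, 0.39, 0.0, 0.0, 0.0, 0.0]
[0.0, 0.39, 0.0, 0.0, 0.0, 0.0]
[0.0, 0.39, 0.0, 0.0, 0.0, 0.0]
[0.0, 0.39, 0.0, 0.0, 0.0, 0.0]
```

>>> apply_moves --commands '[[[0.5,0,0.3,0,-0.15,0],[0.6,0,0.36,0.02,-0.18,0],[0.65,0,0.36,0.02,-0.18,0],[0.65,0,0.35,0.02,-0.18,0],[0.65,0,0.34,0,-0.18,0],[0.65,0,0.33,0,-0.18,0]]]'

```text
clock: 16.93
eef_pos: [539.4, 152.8, 112.9]
tool_rot: [-1.591, 0.003, -1.625]
force: [-0.5, 0.2, -2.4]
width: 13.0
```

>>> apply_moves --commands '[[[0.65,0,0.3,0,-0.18,0],[0.6,0,0.3,0,-0.18,0],[0.5,0,0.25,0,-0.15,0],[0.3,0,0.2,0,-0.1,0],[0,0,0,0,0,0],[0,0,0,0,0,0]]]'

```text
clock: 17.43
eef_pos: [574.5, 58.1, 106.6]
tool_rot: [-1.605, 0.001, -1.576]
force: [-0.4, 0.5, -2.0]
width: 12.7
```

```bash
python3 plan.py 603,-6,60,0@22
```

```text
t 17.43 pos [574.5  58.1 106.6] heading -0.32 zdown 0.9994 leanz -1.96 F [-0.4  0.5 -2. ] w 12.7
603,-6,60,0 4
[0.4, 0.28, 0.19, 0.1, -0.02, 0.0]
[0.4, 0.29, 0.19, 0.1, -0.02, 0.0]
[0.4, 0.29, 0.18, 0.1, -0.02, 0.0]
[0.4, 0.29, 0.18, 0.1, -0.02, 0.0]
```

>>> apply_moves --commands '[[[0.4,0.1,0.17,0.12,0,0],[0.45,0.15,0.18,0.12,0,0],[0.4,0.15,0.18,0.1,0,0],[0.3,0.15,0.13,0.05,0,0],[0,0.1,0,0,0,0],[0,0,0,0,0,0]]]'

```text
clock: 17.93
eef_pos: [594.8, 6.8, 75.9]
tool_rot: [-1.58, 0.009, -1.564]
force: [-1.9, 0.4, -1.7]
width: 12.9
```

```bash
python3 plan.py 603,-6,50,0@12
```

```text
t 17.93 pos [594.8   6.8  75.9] heading 0.37 zdown 0.9999 leanz -0.54 F [-1.9  0.4 -1.7] w 12.9
603,-6,50,0 3
[0.11, 0.21, 0.07, 0.04, 0.02, -0.03]
[0.11, 0.21, 0.07, 0.04, 0.02, -0.03]
[0.11, 0.22, 0.07, 0.04, 0.02, -0.03]
```

>>> apply_moves --commands '[[[0.14,0.15,0.09,0.05,0.02,-0.04],[0.13,0.25,0.08,0.05,0.02,-0.03],[0.12,0.25,0.08,0.03,0,-0.03],[0,0.08,0,0,0,0],[0,0,0,0,0,0]]]'

```text
clock: 18.35
eef_pos: [604.4, -3.8, 43.2]
tool_rot: [-1.57, 0.003, -1.562]
force: [0.3, 0.5, -1.1]
width: 12.9
```

```bash
python3 plan.py 603,-6,34,0@8; python3 fk.py a8.png 280,190,360,250 10
```

```text
t 18.35 pos [604.4  -3.8  43.2] heading 0.51 zdown 1.0 leanz 0.05 F [ 0.3  0.5 -1.1] w 12.9
603,-6,34,0 2
[0.03, 0.11, -0.02, -0.01, 0.05, -0.02]
[0.03, 0.11, -0.02, -0.01, 0.05, -0.02]
```

>>> apply_moves --commands '[[[0.01,0.07,0,0,0.02,0],[0.01,0.08,0,0,0,0],[0,0.06,0,0,0,0],[0,0,0,0,0,0]]]'

```text
clock: 18.78
eef_pos: [605.4, -4.1, 35.9]
tool_rot: [-1.567, 0.003, -1.563]
force: [-0.9, -0.8, -2.8]
width: 12.8
```

```bash
python3 plan.py
```

```text
t 18.78 pos [605.4  -4.1  35.9] heading 0.42 zdown 1.0 leanz 0.2 F [-0.9 -0.8 -2.8] w 12.8
```

>>> apply_moves --commands '[[[0,0.05,0,0,0,0],[0,0.04,0,0,0,0],[0,0,0,0,0,0]]]'

```text
clock: 19.03
eef_pos: [606.0, -4.1, 34.3]
tool_rot: [-1.566, 0.004, -1.563]
force: [0.5, 0.7, -1.9]
width: 12.8
```

>>> apply_moves --commands '[[[0,0,0,0,0,0],[0,0,0,0,0,0],[0,0,0,0,0,0],[0,0,0,0,0,0]]]' --claw 50

```text
clock: 19.37
eef_pos: [607.0, -4.1, 35.1]
tool_rot: [-1.563, 0.004, -1.564]
force: [0.6, -0.2, -0.5]
width: 50.1
```

>>> apply_moves --commands '[[[0,-0.3,0,0,0,0],[0,-0.6,0,0,0,0],[0,-0.8,0,0,0,0],[0,-0.8,0,0,0,0],[0,-0.4,0,0,0,0],[0,0,0,0,0,0]]]'

```text
clock: 19.87
eef_pos: [605.0, -4.7, 157.3]
tool_rot: [-1.567, 0.004, -1.564]
force: [-0.4, -0.2, -0.3]
width: 49.8
```

```bash
cat > chk.py <<'E'
from meas import *
T,S=cam('top'),cam('scene'); save(T,'ct.png'); save(S,'cs.png')
h=hsv(S); V=h[...,2]
# mat region difference: low-sat bright (fork) vs mat
x0,y0,x1,y1=280,200,360,262
im=S['image'][y0:y1,x0:x1].astype(int)
E
python3 plan.py 603,10,170,-9.7 ; python3 fk.py a9.png 270,180,430,300 5
python3 - <<'E'
a='rack tails/ears'
import numpy as np
y=np.deg2rad(-9.7);ex=np.array([np.cos(y),np.sin(y)]);ey=np.array([-ex[1],ex[0]]);o=np.array([517.2+27*ex[0],217.6+27*ex[1]])
print('origin',o); [print(k,(o+67*ex+k*ey).round(1)) for k in(-78,0,78)]
E
```

```text
t 19.87 pos [605.   -4.7 157.3] heading 0.4 zdown 1.0 leanz 0.2 F [-0.4 -0.2 -0.3] w 49.8
603,10,170,-9.7 3
[-0.12, -0.11, -0.02, -0.01, 0.67, -0.01]
[-0.12, -0.11, -0.02, -0.01, 0.67, -0.01]
[-0.12, -0.11, -0.03, -0.01, 0.67, -0.01]
origin [543.81399367 213.05078675]
-78 [596.7 124.9]
0 [609.9 201.8]
78 [623.  278.6]
```

View pics/a9.png

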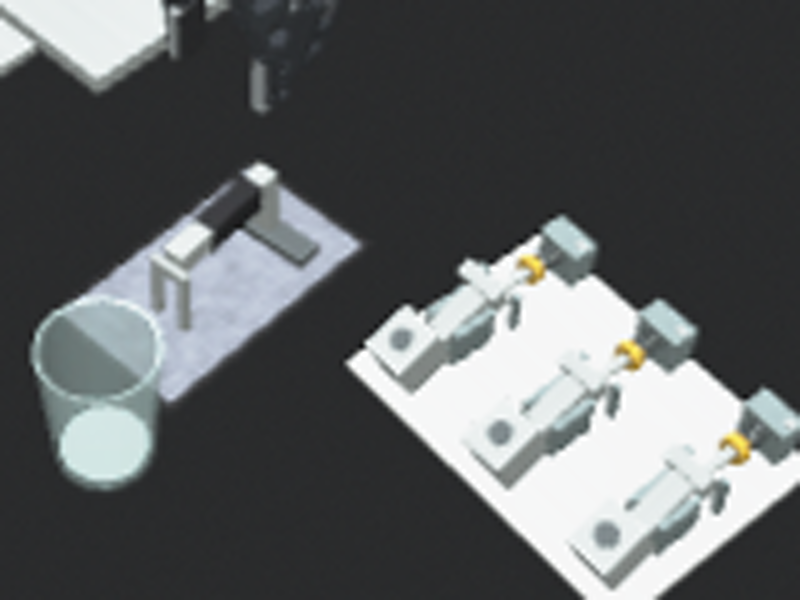

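All three links are tipped with their ears up and the bars are forward. The fork stands level well inside its mat (crossbar at (170,265), foot at (285,240)). Now the tail positions.

```bash
python3 - <<'E'
from meas import *
c=cam('scene'); y=np.deg2rad(-9.7);ex=np.array([np.cos(y),np.sin(y),0])
for u,v in((402,338),(500,433),(607,533)): print((onz(c,270+u/5,180+v/5,43.8)-6.4*ex).round(1))
E
python3 plan.py 597,125.5,170,-9.7@30
```

```text
[597.9 125.9  43.8]
[612.  202.9  43.8]
[624.5 279.4  43.8]
t 20.02 pos [602.4  -4.5 152.9] heading 0.41 zdown 1.0 leanz -0.2 F [-0.5 -0.5 -0.1] w 49.7
597,125.5,170,-9.7 5
[-0.65, -0.08, -0.02, 0.01, 0.4, -0.01]
[-0.65, -0.08, -0.05, 0.01, 0.4, -0.01]
[-0.65, -0.08, -0.07, 0.01, 0.4, -0.01]
[-0.64, -0.08, -0.09, 0.01, 0.4, -0.01]
[-0.64, -0.08, -0.11, 0.01, 0.4, -0.01]
```

>>> apply_moves --commands '[[[-0.5,0,-0.02,0,0.35,0],[-0.62,0,-0.05,0,0.4,0],[-0.62,0,-0.07,0,0.4,0],[-0.62,0,-0.09,0,0.4,0],[-0.55,0,-0.1,0,0.4,0],[-0.3,0,-0.03,0,0.2,0],[0,0,0,0,0,0]]]'

```text
clock: 20.6
eef_pos: [589.5, 125.7, 141.0]
tool_rot: [-1.595, -0.007, -1.767]
force: [-0.3, 0.3, 0.2]
width: 50.3
```

```bash
python3 plan.py 597.5,125.5,80,-9.7@20
```

```text
t 20.6 pos [589.5 125.7 141. ] heading -11.24 zdown 0.9997 leanz -1.39 F [-0.3  0.3  0.2] w 50.3
597.5,125.5,80,-9.7 4
[-0.01, 0.38, 0.06, 0.07, -0.08, 0.02]
[-0.01, 0.38, 0.06, 0.07, -0.08, 0.02]
[-0.01, 0.38, 0.05, 0.07, -0.08, 0.02]
[-0.01, 0.38, 0.05, 0.07, -0.08, 0.02]
```

>>> apply_moves --commands '[[[0,0.3,0.06,0.08,-0.08,0.02],[0,0.4,0.06,0.08,-0.08,0.02],[0,0.4,0.05,0.07,-0.08,0.02],[0,0.35,0.03,0.05,-0.05,0],[0,0.1,0,0,0,0],[0,0,0,0,0,0]]]'

```text
clock: 21.1
eef_pos: [591.5, 119.2, 69.4]
tool_rot: [-1.581, -0.009, -1.737]
force: [-0.4, 0.3, 0.0]
width: 50.2
```

```bash
python3 plan.py 597.5,125.5,17,-9.7@16
```

```text
t 21.1 pos [591.5 119.2  69.4] heading -9.52 zdown 0.9999 leanz -0.59 F [-0.4  0.3  0. ] w 50.2
597.5,125.5,17,-9.7 4
[-0.05, 0.33, 0.03, 0.03, 0.01, 0.03]
[-0.05, 0.33, 0.03, 0.03, 0.01, 0.03]
[-0.05, 0.33, 0.03, 0.03, 0.01, 0.03]
[-0.05, 0.33, 0.03, 0.03, 0.01, 0.03]
```

>>> apply_moves --commands '[[[-0.12,0.1,0.08,0.05,0,0.05],[-0.1,0.25,0.06,0.05,0,0.04],[-0.03,0.35,0.03,0.03,0,0.03],[0,0.3,0,0,0,0],[0,0.15,0,0,0,0],[0,0,0,0,0,0]]]'

```text
clock: 21.6
eef_pos: [602.3, 127.2, 20.8]
tool_rot: [-1.566, 0.003, -1.739]
force: [0.2, 0.2, -0.2]
width: 50.1
```

```bash
python3 plan.py 597.5,125.5,17,-9.7@16
```

```text
t 21.6 pos [602.3 127.2  20.8] heading -9.63 zdown 1.0 leanz 0.27 F [ 0.2  0.2 -0.2] w 50.1
597.5,125.5,17,-9.7 1
[0.06, 0.1, -0.11, -0.05, 0.01, -0.03]
```

>>> apply_moves --commands '[[[0.03,0.05,-0.07,-0.03,0,0],[0.01,0.05,-0.05,0,0,0],[0,0,0,0,0,0]]]'

```text
clock: 21.85
eef_pos: [597.1, 126.4, 16.7]
tool_rot: [-1.569, 0.003, -1.739]
force: [-0.6, -0.3, 0.3]
width: 49.8
```

>>> apply_moves --commands '[[[0,0,0,0,0,0],[0,0,0,0,0,0],[0,0,0,0,0,0],[0,0,0,0,0,0],[0,0,0,0,0,0]]]' --claw 0

```text
clock: 22.27
eef_pos: [597.7, 126.5, 18.1]
tool_rot: [-1.567, 0.003, -1.739]
force: [0.9, 0.1, -2.0]
width: 27.0
```

```bash
python3 plan.py 597,126,120,-9.7@25 450,-180,115,-5,22@32 442,-322,110,-5,22@32
```

```text
t 22.27 pos [597.7 126.5  18.1] heading -9.62 zdown 1.0 leanz 0.22 F [ 0.9  0.1 -2. ] w 27.0
597,126,120,-9.7 5
[0.0, -0.51, 0.0, -0.01, 0.0, -0.01]
[0.0, -0.51, 0.0, -0.01, 0.0, -0.01]
[0.0, -0.51, 0.0, -0.01, 0.0, -0.01]
[0.0, -0.51, 0.0, -0.01, 0.0, -0.01]
[0.0, -0.51, 0.0, -0.01, 0.0, -0.01]
450,-180,115,-5,22 11
[0.74, 0.01, -0.21, 0.4, -0.08, 0.02]
[0.74, 0.0, -0.22, 0.4, -0.08, 0.02]
[0.74, -0.01, -0.22, 0.4, -0.08, 0.02]
[0.74, -0.01, -0.23, 0.4, -0.08, 0.02]
[0.74, -0.02, -0.23, 0.4, -0.08, 0.02]
[0.73, -0.03, -0.24, 0.4, -0.08, 0.02]
[0.73, -0.04, -0.24, 0.4, -0.08, 0.02]
[0.73, -0.05, -0.25, 0.4, -0.08, 0.02]
[0.73, -0.06, -0.25, 0.4, -0.08, 0.02]
[0.73, -0.07, -0.25, 0.4, -0.08, 0.02]
[0.72, -0.08, -0.25, 0.4, -0.08, 0.02]
442,-322,110,-5,22 5
[0.71, 0.03, 0.01, 0.0, 0.0, 0.0]
[0.71, 0.03, 0.01, 0.0, 0.0, 0.0]
[0.71, 0.03, 0.01, 0.0, 0.0, 0.0]
[0.71, 0.03, 0.01, 0.0, 0.0, 0.0]
[0.71, 0.03, 0.01, 0.0, 0.0, 0.0]
```

Link 0 is gripped (27.0 mm, with its weight on the wrist). I'll lift it and carry it to the tray, leaning to level it.

>>> apply_moves --commands '[[[0,-0.3,0,0,0,0],[0,-0.5,0,0,0,0],[0,-0.55,0,0,0,0],[0,-0.55,0,0,0,0],[0,-0.4,0,0,0,0],[0,-0.1,0,0,0,0]]]'

```text
clock: 22.77
eef_pos: [595.3, 125.8, 119.1]
tool_rot: [-1.572, 0.001, -1.739]
force: [0.5, -0.0, -1.5]
width: 27.2
```

>>> apply_moves --commands '[[[0.5,0,-0.15,0.25,-0.06,0.02],[0.65,0,-0.2,0.38,-0.08,0.02],[0.7,0,-0.22,0.4,-0.08,0.02],[0.7,0,-0.23,0.4,-0.08,0.02],[0.7,-0.01,-0.23,0.4,-0.08,0.02],[0.7,-0.02,-0.24,0.4,-0.08,0.02],[0.7,-0.03,-0.24,0.4,-0.08,0.02],[0.7,-0.05,-0.25,0.4,-0.08,0.02]]]'

```text
clock: 23.43
eef_pos: [521.1, -15.9, 115.9]
tool_rot: [-1.373, 0.033, -1.68]
force: [0.6, 1.0, -1.9]
width: 27.2
```

```bash
python3 plan.py 450,-180,115,-5,22@32 442,-322,110,-5,22@32
```

```text
t 23.43 pos [521.1 -15.9 115.9] heading -6.65 zdown 0.98 leanz 11.33 F [ 0.6  1.  -1.9] w 27.2
450,-180,115,-5,22 6
[0.71, -0.06, -0.21, 0.35, -0.06, -0.05]
[0.71, -0.07, -0.21, 0.35, -0.06, -0.05]
[0.71, -0.07, -0.21, 0.35, -0.06, -0.05]
[0.71, -0.07, -0.22, 0.35, -0.06, -0.05]
[0.71, -0.08, -0.22, 0.35, -0.06, -0.05]
[0.71, -0.08, -0.22, 0.35, -0.06, -0.05]
442,-322,110,-5,22 5
[0.71, 0.03, 0.01, 0.0, 0.0, 0.0]
[0.71, 0.03, 0.01, 0.0, 0.0, 0.0]
[0.71, 0.03, 0.01, 0.0, 0.0, 0.0]
[0.71, 0.03, 0.01, 0.0, 0.0, 0.0]
[0.71, 0.03, 0.01, 0.0, 0.0, 0.0]
```

>>> apply_moves --commands '[[[0.7,-0.06,-0.22,0.35,-0.06,-0.05],[0.7,-0.07,-0.22,0.35,-0.06,-0.05],[0.7,-0.07,-0.22,0.35,-0.06,-0.05],[0.7,-0.08,-0.22,0.35,-0.06,-0.05],[0.7,-0.08,-0.22,0.35,-0.06,-0.05],[0.7,-0.08,-0.22,0.35,-0.06,-0.03]]]'

```text
clock: 23.93
eef_pos: [476.8, -141.5, 142.2]
tool_rot: [-1.286, 0.022, -1.634]
force: [1.1, -0.3, -2.8]
width: 27.2
```

```bash
python3 plan.py 445,-322,100,-5,22@32 483,-323,60,-5,22@20
```

```text
t 23.93 pos [ 476.8 -141.5  142.2] heading -4.01 zdown 0.9594 leanz 16.33 F [ 1.1 -0.3 -2.8] w 27.2
445,-322,100,-5,22 6
[0.76, 0.13, -0.13, 0.19, 0.03, -0.06]
[0.76, 0.13, -0.13, 0.19, 0.03, -0.06]
[0.76, 0.13, -0.13, 0.19, 0.03, -0.06]
[0.76, 0.13, -0.13, 0.19, 0.03, -0.06]
[0.76, 0.13, -0.13, 0.19, 0.03, -0.06]
[0.76, 0.14, -0.13, 0.19, 0.03, -0.06]
483,-323,60,-5,22 3
[-0.02, 0.43, 0.17, 0.0, 0.0, 0.0]
[-0.02, 0.43, 0.17, 0.0, 0.0, 0.0]
[-0.02, 0.43, 0.17, 0.0, 0.0, 0.0]
```

>>> apply_moves --commands '[[[0.6,0.15,-0.25,0.2,0.03,-0.06],[0.7,0.15,-0.25,0.2,0.03,-0.06],[0.75,0.15,-0.15,0.2,0.03,-0.06],[0.75,0.15,-0.1,0.2,0.03,-0.06],[0.7,0.15,-0.05,0.2,0.03,-0.06],[0.5,0.1,0,0.15,0,-0.05],[0.1,0,0,0,0,0],[0,0,0,0,0,0]]]'

```text
clock: 24.6
eef_pos: [447.8, -329.1, 123.1]
tool_rot: [-1.216, 0.007, -1.664]
force: [-0.0, 0.5, -1.2]
width: 27.1
```

```bash
python3 plan.py 483,-323,60,-5,22@20
```

```text
t 24.6 pos [ 447.8 -329.1  123.1] heading -5.51 zdown 0.9378 leanz 20.31 F [-0.   0.5 -1.2] w 27.1
483,-323,60,-5,22 4
[-0.06, 0.45, 0.06, 0.08, -0.02, -0.01]
[-0.06, 0.45, 0.06, 0.08, -0.02, -0.01]
[-0.06, 0.45, 0.06, 0.08, -0.02, -0.01]
[-0.06, 0.45, 0.06, 0.08, -0.02, -0.01]
```

>>> apply_moves --commands '[[[-0.05,0.35,0.05,0.08,0,0],[-0.06,0.45,0.06,0.08,0,0],[-0.06,0.45,0.08,0.08,0,0],[-0.05,0.4,0.08,0.08,0,0],[0,0.1,0.03,0,0,0],[0,0,0,0,0,0]]]'

```text
clock: 25.1
eef_pos: [498.7, -324.8, 79.5]
tool_rot: [-1.224, 0.039, -1.642]
force: [-0.0, -0.3, -1.0]
width: 27.2
```

```bash
python3 plan.py 483.5,-322.5,25,-5,22@12
```

```text
t 25.1 pos [ 498.7 -324.8   79.5] heading -4.87 zdown 0.9398 leanz 19.85 F [-0.  -0.3 -1. ] w 27.2
483.5,-322.5,25,-5,22 5
[0.0, 0.23, -0.16, 0.09, 0.0, -0.1]
[0.0, 0.23, -0.17, 0.09, 0.0, -0.1]
[0.0, 0.23, -0.17, 0.09, 0.0, -0.1]
[0.0, 0.23, -0.17, 0.09, 0.0, -0.1]
[0.0, 0.23, -0.17, 0.09, 0.0, -0.1]
```

>>> apply_moves --commands '[[[0,0.15,-0.17,0.12,0,-0.1],[0,0.23,-0.19,0.12,0,-0.1],[0,0.25,-0.19,0.12,0,-0.1],[0,0.25,-0.17,0.1,0,-0.1],[0,0.23,-0.15,0.08,0,-0.08],[0,0.1,0,0,0,0],[0,0,0,0,0,0]]]'

```text
clock: 25.68
eef_pos: [497.5, -344.4, 52.2]
tool_rot: [-1.238, 0.043, -1.637]
force: [0.3, 0.0, -2.1]
width: 27.5
```

```bash
python3 plan.py 483.5,-322.5,14,-5,22@8
```

```text
t 25.68 pos [ 497.5 -344.4   52.2] heading -4.66 zdown 0.9443 leanz 19.03 F [ 0.3  0.  -2.1] w 27.5
483.5,-322.5,14,-5,22 6
[-0.08, 0.13, -0.11, 0.1, 0.01, -0.09]
[-0.08, 0.13, -0.12, 0.1, 0.01, -0.09]
[-0.08, 0.13, -0.12, 0.1, 0.01, -0.09]
[-0.08, 0.13, -0.12, 0.1, 0.01, -0.09]
[-0.08, 0.13, -0.12, 0.1, 0.01, -0.09]
[-0.09, 0.12, -0.12, 0.1, 0.01, -0.09]
```

```bash
python3 - <<'E'
from h import *
s=readout.read_state(); print(np.round(s['qpos'],2),np.round(s['qd'],3),np.round(s['tau'],1))
E
```

```text
[ 0.71  0.76 -0.03  2.02 -1.1   0.23  0.11] [ 0.014  0.002  0.013  0.003  0.    -0.001  0.007] [  0.3 -53.5  -0.1  -9.5  -0.4   0.3  -0. ]
```

The wrist is at its joint limits (q5 = -1.1, q6 = 0.23), so it can't lean further toward the robot. I'll set the links down with only a small lean, tail edge first.

```bash
python3 plan.py 485.5,-323,45,-5,6@10
```

```text
t 25.68 pos [ 497.5 -344.4   52.2] heading -4.66 zdown 0.9443 leanz 19.03 F [ 0.3  0.  -2.1] w 27.5
485.5,-323,45,-5,6 3
[-0.17, 0.03, -0.13, -0.87, 0.04, -0.18]
[-0.17, 0.03, -0.13, -0.87, 0.04, -0.18]
[-0.17, 0.04, -0.12, -0.87, 0.04, -0.18]
```

>>> apply_moves --commands '[[[-0.12,0,-0.1,-0.6,0.03,-0.12],[-0.17,0,-0.12,-0.7,0.03,-0.15],[-0.17,0,-0.12,-0.7,0.03,-0.15],[-0.1,0.03,-0.05,-0.4,0,-0.1],[0,0,0,0,0,0]]]'

```text
clock: 26.1
eef_pos: [479.5, -324.7, 47.0]
tool_rot: [-1.458, 0.003, -1.67]
force: [0.7, -0.1, -1.4]
width: 27.2
```

```bash
python3 plan.py 485.5,-323,20,-5,6@8
```

```text
t 26.1 pos [ 479.5 -324.7   47. ] heading -5.69 zdown 0.9937 leanz 6.44 F [ 0.7 -0.1 -1.4] w 27.2
485.5,-323,20,-5,6 4
[-0.01, 0.17, 0.02, -0.02, -0.03, 0.0]
[-0.01, 0.17, 0.02, -0.02, -0.03, 0.0]
[-0.01, 0.17, 0.02, -0.02, -0.03, 0.0]
[-0.01, 0.17, 0.02, -0.02, -0.03, 0.0]
```

>>> apply_moves --commands '[[[0,0.12,0.02,0,-0.03,0],[0,0.17,0.02,0,-0.03,0],[0,0.17,0.02,0,-0.03,0],[0,0.13,0.02,0,0,0],[0,0,0,0,0,0]]]'

```text
clock: 26.52
eef_pos: [485.6, -325.5, 21.5]
tool_rot: [-1.455, 0.004, -1.662]
force: [-0.1, -0.3, -1.8]
width: 27.0
```

```bash
python3 plan.py 485.5,-323,18,-5,6@8
```

```text
t 26.52 pos [ 485.6 -325.5   21.5] heading -5.27 zdown 0.9933 leanz 6.65 F [-0.1 -0.3 -1.8] w 27.0
485.5,-323,18,-5,6 1
[-0.06, 0.09, -0.02, -0.13, -0.05, -0.04]
```

>>> apply_moves --commands '[[[-0.03,0.07,0,0,0,0],[0,0.05,0,0,0,0],[0,0,0,0,0,0]]]'

```text
clock: 26.77
eef_pos: [484.6, -325.9, 15.6]
tool_rot: [-1.455, 0.005, -1.667]
force: [-0.1, 0.3, -1.5]
width: 27.4
```

>>> apply_moves --commands '[[[0,0,0,0,0,0],[0,0,0,0,0,0],[0,0,0,0,0,0],[0,0,0,0,0,0],[0,0,0,0,0,0]]]' --claw 50

```text
clock: 27.18
eef_pos: [485.1, -327.3, 16.9]
tool_rot: [-1.453, 0.003, -1.668]
force: [-0.3, -0.1, 0.4]
width: 49.9
```

>>> apply_moves --commands '[[[0,-0.2,0,-0.1,0,0],[0,-0.5,0,-0.3,0,0],[0,-0.7,-0.2,-0.3,0,0],[0,-0.7,-0.4,-0.3,0,0],[0,-0.7,-0.4,-0.2,0,0],[0,-0.5,-0.1,0,0,0],[0,-0.2,0,0,0,0],[0,0,0,0,0,0]]]'

```text
clock: 27.85
eef_pos: [431.2, -321.7, 160.4]
tool_rot: [-1.564, 0.005, -1.668]
force: [-0.2, 0.3, -1.0]
width: 50.4
```

```bash
python3 plan.py 606,200,150,-9.7@36; python3 - <<'E'
from meas import *
S=cam('scene');T=cam('top');save(S,'l0s.png');save(T,'l0t.png')
a=cv2.imread('pics/scene0.png').astype(int);b=S['image'][:,:,::-1].astype(int)
d=np.abs(a-b).sum(2)>60
for x in big(d,(250,150,325,200))[:4]:
    ys,xs=np.where(x[2]); print(x[0],x[1].round(1),xs.min(),xs.max(),ys.min(),ys.max(),onz(S,*x[1],20).round(1))
E
```

```text
t 27.85 pos [ 431.2 -321.7  160.4] heading -5.54 zdown 1.0 leanz 0.4 F [-0.2  0.3 -1. ] w 50.4
606,200,150,-9.7 16
[-0.84, 0.02, 0.19, 0.0, 0.05, 0.0]
[-0.84, 0.02, 0.19, 0.0, 0.05, 0.0]
[-0.84, 0.02, 0.19, 0.0, 0.05, 0.0]
[-0.84, 0.02, 0.18, 0.0, 0.05, 0.0]
[-0.84, 0.02, 0.18, 0.0, 0.05, 0.0]
[-0.84, 0.02, 0.17, 0.0, 0.05, 0.0]
[-0.84, 0.02, 0.17, 0.0, 0.05, 0.0]
[-0.84, 0.02, 0.17, 0.0, 0.05, 0.0]
[-0.84, 0.02, 0.16, 0.0, 0.05, 0.0]
[-0.84, 0.02, 0.16, 0.0, 0.05, 0.0]
[-0.85, 0.02, 0.15, 0.0, 0.05, 0.0]
[-0.85, 0.02, 0.15, 0.0, 0.05, 0.0]
[-0.85, 0.02, 0.15, 0.0, 0.05, 0.0]
[-0.85, 0.02, 0.14, 0.0, 0.05, 0.0]
[-0.85, 0.02, 0.14, 0.0, 0.05, 0.0]
[-0.85, 0.02, 0.14, 0.0, 0.05, 0.0]
175 [273.9 158.4] 264 286 150 166 [ 465.3 -321.1   20. ]
```

Link 0 lies in the tray, with its blob centred at about (465,-321). For the next links I'll grasp with the tool leaning along the link, so a vertical tool at the tray sets them down level.

>>> apply_moves --commands '[[[-0.6,0,0.1,0,0.04,0],[-0.75,0,0.15,0,0.05,0],[-0.8,0,0.18,0,0.05,0],[-0.8,0,0.18,-0.2,0.05,0],[-0.8,0,0.18,-0.4,0.05,0],[-0.8,0,0.18,-0.4,0.05,0],[-0.8,0,0.18,-0.4,0.05,0],[-0.8,0,0.18,-0.4,0.05,0]]]'

```text
clock: 28.62
eef_pos: [508.4, -80.0, 146.9]
tool_rot: [-1.743, -0.0, -1.721]
force: [0.6, 0.0, 0.4]
width: 50.0
```

```bash
python3 plan.py 637,198,120,-9.7,-22@34
```

```text
t 28.62 pos [508.4 -80.  146.9] heading -8.58 zdown 0.9851 leanz -9.89 F [0.6 0.  0.4] w 50.0
637,198,120,-9.7,-22 10
[-0.74, 0.03, 0.22, -0.24, 0.02, 0.01]
[-0.74, 0.03, 0.22, -0.24, 0.02, 0.01]
[-0.74, 0.02, 0.22, -0.24, 0.02, 0.01]
[-0.74, 0.02, 0.22, -0.24, 0.02, 0.01]
[-0.74, 0.01, 0.22, -0.24, 0.02, 0.01]
[-0.74, 0.01, 0.22, -0.24, 0.02, 0.01]
[-0.74, 0.0, 0.22, -0.24, 0.02, 0.01]
[-0.74, 0.0, 0.22, -0.24, 0.02, 0.01]
[-0.74, 0.0, 0.21, -0.24, 0.02, 0.01]
[-0.74, -0.01, 0.21, -0.24, 0.02, 0.01]
```

>>> apply_moves --commands '[[[-0.72,0,0.22,-0.24,0.02,0],[-0.72,0,0.22,-0.24,0.02,0],[-0.72,0,0.22,-0.24,0.02,0],[-0.72,0,0.22,-0.24,0.02,0],[-0.72,0,0.22,-0.24,0.02,0],[-0.72,0,0.22,-0.24,0.02,0],[-0.72,0,0.22,-0.24,0.02,0],[-0.7,0,0.2,-0.24,0.02,0]]]'

```text
clock: 29.28
eef_pos: [608.4, 155.5, 110.4]
tool_rot: [-1.942, -0.003, -1.727]
force: [1.2, 0.3, 0.2]
width: 50.0
```

>>> apply_moves --commands '[[[-0.4,0,0.15,-0.2,0,0],[-0.1,0,0,0,0,0],[0,0,0,0,0,0]]]'

```text
clock: 29.53
eef_pos: [616.0, 184.7, 98.3]
tool_rot: [-1.97, 0.002, -1.716]
force: [0.1, 0.0, -0.4]
width: 49.9
```

```bash
python3 plan.py 631,199,77,-9.7,-22@16
```

```text
t 29.53 pos [616.  184.7  98.3] heading -8.29 zdown 0.9212 leanz -22.9 F [ 0.1  0.  -0.4] w 49.9
631,199,77,-9.7,-22 2
[-0.2, 0.18, 0.25, 0.09, 0.13, 0.04]
[-0.21, 0.19, 0.25, 0.09, 0.13, 0.04]
```

>>> apply_moves --commands '[[[-0.18,0.05,0.22,0.07,0.12,0.04],[-0.2,0.15,0.22,0.07,0.12,0.04],[-0.1,0.15,0.1,0.03,0.05,0],[0,0,0,0,0,0]]]'

```text
clock: 29.87
eef_pos: [631.2, 197.9, 72.2]
tool_rot: [-1.96, -0.005, -1.749]
force: [-0.9, -0.4, 0.5]
width: 50.2
```

```bash
python3 plan.py 607.3,203,18.7,-9.7,-22@14
```

```text
t 29.87 pos [631.2 197.9  72.2] heading -10.32 zdown 0.9252 leanz -22.3 F [-0.9 -0.4  0.5] w 50.2
607.3,203,18.7,-9.7,-22 5
[-0.01, 0.29, -0.01, 0.01, -0.02, 0.0]
[-0.01, 0.29, -0.01, 0.01, -0.02, 0.0]
[-0.01, 0.29, -0.01, 0.01, -0.02, 0.0]
[0.0, 0.29, -0.01, 0.01, -0.02, 0.0]
[0.0, 0.29, -0.01, 0.01, -0.02, 0.0]
```

>>> apply_moves --commands '[[[0,0.22,0,0,-0.02,0],[-0.01,0.3,-0.01,0,-0.02,0],[-0.01,0.3,-0.01,0,-0.02,0],[0,0.3,-0.01,0,-0.02,0],[0,0.2,0,0,0,0],[0,0.03,0,0,0,0],[0,0,0,0,0,0]]]'

```text
clock: 30.45
eef_pos: [604.9, 199.0, 17.4]
tool_rot: [-1.964, -0.005, -1.746]
force: [-0.6, -0.0, 0.4]
width: 49.6
```

>>> apply_moves --commands '[[[0,0,0,0,0,0],[0,0,0,0,0,0],[0,0,0,0,0,0],[0,0,0,0,0,0],[0,0,0,0,0,0]]]' --claw 0

```text
clock: 30.87
eef_pos: [607.6, 201.2, 18.9]
tool_rot: [-1.958, 0.0, -1.746]
force: [0.8, 0.6, -2.0]
width: 27.2
```

```bash
python3 plan.py 600,200,125,-9.7,-22@28 450,-160,150,-5,0@32
```

```text
t 30.87 pos [607.6 201.2  18.9] heading -10.02 zdown 0.9259 leanz -22.19 F [ 0.8  0.6 -2. ] w 27.2
600,200,125,-9.7,-22 4
[0.02, -0.6, -0.29, 0.01, -0.01, -0.01]
[0.02, -0.6, -0.29, 0.01, -0.01, -0.01]
[0.02, -0.6, -0.29, 0.01, -0.01, -0.01]
[0.02, -0.6, -0.29, 0.01, -0.01, -0.01]
450,-160,150,-5,0 13
[0.73, 0.02, -0.17, 0.34, -0.07, -0.01]
[0.73, 0.01, -0.18, 0.34, -0.07, -0.01]
[0.73, 0.01, -0.18, 0.34, -0.07, -0.01]
[0.73, 0.0, -0.19, 0.34, -0.07, -0.01]
[0.73, 0.0, -0.19, 0.34, -0.07, -0.01]
[0.73, 0.0, -0.2, 0.34, -0.07, -0.01]
[0.72, -0.01, -0.2, 0.34, -0.07, -0.01]
[0.72, -0.01, -0.21, 0.34, -0.07, -0.01]
[0.72, -0.02, -0.21, 0.34, -0.07, -0.01]
[0.72, -0.03, -0.21, 0.34, -0.07, -0.01]
[0.72, -0.03, -0.22, 0.34, -0.07, -0.01]
[0.72, -0.04, -0.22, 0.34, -0.07, -0.01]
[0.72, -0.04, -0.22, 0.34, -0.07, -0.01]
```

Link 1 is gripped. I'll lift and transit.

>>> apply_moves --commands '[[[0,-0.3,-0.12,0,0,0],[0,-0.5,-0.25,0,0,0],[0,-0.6,-0.29,0,0,0],[0,-0.6,-0.29,0,0,0],[0,-0.4,-0.2,0,0,0],[0,-0.1,0,0,0,0]]]'

```text
clock: 31.37
eef_pos: [601.2, 199.3, 135.0]
tool_rot: [-1.962, -0.005, -1.748]
force: [0.1, 0.1, -1.3]
width: 27.4
```

>>> apply_moves --commands '[[[0.5,0,-0.12,0.25,-0.06,0],[0.65,0,-0.18,0.35,-0.07,0],[0.7,0,-0.18,0.36,-0.07,0],[0.7,0,-0.19,0.36,-0.07,0],[0.7,0,-0.2,0.36,-0.07,0],[0.7,0,-0.2,0.36,-0.07,0],[0.7,0,-0.2,0.36,-0.07,0],[0.7,0,-0.22,0.36,-0.07,0]]]'

```text
clock: 32.03
eef_pos: [513.2, -6.0, 150.9]
tool_rot: [-1.703, 0.012, -1.685]
force: [0.2, -0.8, -0.4]
width: 27.1
```

```bash
python3 plan.py 445,-170,130,-5,4@34
```

```text
t 32.03 pos [513.2  -6.  150.9] heading -6.48 zdown 0.9912 leanz -7.59 F [ 0.2 -0.8 -0.4] w 27.1
445,-170,130,-5,4 6
[0.71, 0.1, -0.19, 0.39, -0.05, -0.02]
[0.71, 0.1, -0.2, 0.39, -0.05, -0.02]
[0.71, 0.09, -0.21, 0.39, -0.05, -0.02]
[0.71, 0.09, -0.21, 0.39, -0.05, -0.02]
[0.71, 0.08, -0.22, 0.39, -0.05, -0.02]
[0.71, 0.08, -0.22, 0.39, -0.05, -0.02]
```

>>> apply_moves --commands '[[[0.7,0.08,-0.2,0.38,-0.05,-0.02],[0.7,0.08,-0.22,0.38,-0.05,-0.02],[0.7,0.08,-0.24,0.38,-0.05,-0.02],[0.7,0.08,-0.25,0.38,-0.05,-0.02],[0.7,0.08,-0.25,0.35,-0.05,-0.02],[0.65,0.08,-0.22,0.3,-0.03,0],[0.3,0.05,-0.1,0.1,0,0],[0,0,0,0,0,0]]]'

```text
clock: 32.7
eef_pos: [425.0, -192.1, 132.6]
tool_rot: [-1.495, -0.004, -1.671]
force: [-0.1, 0.7, -0.8]
width: 26.9
```

```bash
python3 plan.py 445,-260,105,-5,4@28 479,-260,55,-5,4@20
```

```text
t 32.7 pos [ 425.  -192.1  132.6] heading -5.7 zdown 0.9971 leanz 4.34 F [-0.1  0.7 -0.8] w 26.9
445,-260,105,-5,4 3
[0.55, 0.25, 0.2, -0.02, -0.05, 0.02]
[0.55, 0.25, 0.2, -0.02, -0.05, 0.02]
[0.55, 0.25, 0.2, -0.02, -0.05, 0.02]
479,-260,55,-5,4 4
[-0.02, 0.33, 0.19, 0.0, 0.0, 0.0]
[-0.02, 0.33, 0.19, 0.0, 0.0, 0.0]
[-0.02, 0.33, 0.19, 0.0, 0.0, 0.0]
[-0.02, 0.33, 0.19, 0.0, 0.0, 0.0]
```

>>> apply_moves --commands '[[[0.4,0.2,0.1,0,-0.05,0],[0.52,0.3,0.12,0,-0.05,0],[0.5,0.3,0.12,0,-0.05,0],[0.25,0.3,0.1,0,0,0],[0,0.3,0.1,0,0,0],[0,0.1,0,0,0,0],[0,0,0,0,0,0]]]'

```text
clock: 33.28
eef_pos: [447.6, -259.6, 71.9]
tool_rot: [-1.496, 0.002, -1.655]
force: [-0.7, -0.2, -1.6]
width: 27.5
```

```bash
python3 plan.py 479,-260,40,-5,4@16
```

```text
t 33.28 pos [ 447.6 -259.6   71.9] heading -4.82 zdown 0.9972 leanz 4.29 F [-0.7 -0.2 -1.6] w 27.5
479,-260,40,-5,4 3
[-0.02, 0.28, 0.24, -0.02, 0.01, -0.01]
[-0.02, 0.28, 0.24, -0.02, 0.01, -0.01]
[-0.02, 0.28, 0.24, -0.02, 0.01, -0.01]
```

>>> apply_moves --commands '[[[-0.02,0.08,0.2,0,0,0],[-0.02,0.2,0.25,0,0,0],[-0.02,0.25,0.22,0,0,0],[0,0.2,0.1,0,0,0],[0,0.05,0,0,0,0],[0,0,0,0,0,0]]]'

```text
clock: 33.78
eef_pos: [486.8, -253.5, 40.7]
tool_rot: [-1.495, 0.006, -1.646]
force: [-0.0, -0.1, -0.2]
width: 27.5
```

```bash
python3 plan.py 480,-260,17.5,-5,4@10
```

```text
t 33.78 pos [ 486.8 -253.5   40.7] heading -4.36 zdown 0.9971 leanz 4.32 F [-0.  -0.1 -0.2] w 27.5
480,-260,17.5,-5,4 3
[0.06, 0.19, -0.07, -0.02, 0.04, -0.02]
[0.06, 0.19, -0.07, -0.02, 0.04, -0.02]
[0.06, 0.19, -0.07, -0.02, 0.04, -0.02]
```

>>> apply_moves --commands '[[[0.08,0.1,-0.06,0,0.04,0],[0.08,0.17,-0.06,0,0.03,0],[0.04,0.15,-0.05,0,0,0],[0,0.07,0,0,0,0],[0,0,0,0,0,0]]]'

```text
clock: 34.2
eef_pos: [478.7, -262.1, 18.5]
tool_rot: [-1.497, 0.006, -1.655]
force: [-0.6, -0.2, -1.2]
width: 27.6
```

```bash
python3 plan.py 480,-260,17.5,-5,4@10
```

```text
t 34.2 pos [ 478.7 -262.1   18.5] heading -4.84 zdown 0.9973 leanz 4.24 F [-0.6 -0.2 -1.2] w 27.6
480,-260,17.5,-5,4 1
[-0.05, 0.03, 0.02, -0.05, 0.03, -0.07]
```

>>> apply_moves --commands '[[[0,0.03,0,0,0,0],[0,0,0,0,0,0],[0,0,0,0,0,0],[0,0,0,0,0,0],[0,0,0,0,0,0]]]' --claw 48

```text
clock: 34.62
eef_pos: [478.8, -263.3, 18.0]
tool_rot: [-1.495, 0.005, -1.657]
force: [-0.4, -0.1, 0.5]
width: 47.7
```

>>> apply_moves --commands '[[[0,-0.2,0,0,0,0],[0,-0.5,0,-0.1,0,0],[0,-0.7,-0.2,-0.2,0,0],[0,-0.7,-0.4,-0.2,0,0],[0,-0.7,-0.4,-0.2,0,0],[0,-0.4,-0.1,0,0,0],[0,-0.1,0,0,0,0]]]'

```text
clock: 35.2
eef_pos: [425.4, -258.6, 155.4]
tool_rot: [-1.562, 0.007, -1.658]
force: [1.3, -0.6, 0.8]
width: 48.0
```

>>> apply_moves --commands '[[[-0.6,0,0.1,0,0.04,0],[-0.75,0,0.18,0,0.05,0],[-0.8,0,0.22,0,0.05,0],[-0.8,0,0.22,-0.2,0.05,0],[-0.8,0,0.24,-0.4,0.05,0],[-0.8,0,0.24,-0.4,0.05,0],[-0.8,0,0.24,-0.4,0.05,0],[-0.8,0,0.24,-0.4,0.05,0]]]'

```text
clock: 35.87
eef_pos: [520.6, -20.0, 158.6]
tool_rot: [-1.716, -0.0, -1.712]
force: [0.4, -0.8, -0.4]
width: 48.0
```

```bash
python3 plan.py 647,275,105,-9.7,-22@34; python3 - <<'E'
from meas import *
S=cam('scene')
a=cv2.imread('pics/scene0.png').astype(int);b=S['image'][:,:,::-1].astype(int)
d=np.abs(a-b).sum(2)>60
for x in big(d,(250,150,325,200))[:4]:
    ys,xs=np.where(x[2]); print(x[0],x[1].round(1),xs.min(),xs.max(),ys.min(),ys.max(),onz(S,*x[1],20).round(1))
E
```

```text
t 35.87 pos [520.6 -20.  158.6] heading -8.11 zdown 0.9895 leanz -8.33 F [ 0.4 -0.8 -0.4] w 48.0
647,275,105,-9.7,-22 10
[-0.77, 0.1, 0.23, -0.27, 0.03, 0.01]
[-0.78, 0.1, 0.23, -0.27, 0.03, 0.01]
[-0.78, 0.09, 0.23, -0.27, 0.03, 0.01]
[-0.78, 0.09, 0.23, -0.27, 0.03, 0.01]
[-0.78, 0.08, 0.23, -0.27, 0.03, 0.01]
[-0.78, 0.08, 0.23, -0.27, 0.03, 0.01]
[-0.78, 0.07, 0.23, -0.27, 0.03, 0.01]
[-0.78, 0.07, 0.23, -0.27, 0.03, 0.01]
[-0.78, 0.06, 0.23, -0.27, 0.03, 0.01]
[-0.78, 0.06, 0.22, -0.27, 0.03, 0.01]
174 [273.9 158.4] 264 286 150 166 [ 465.7 -320.8   20. ]
152 [287.2 167. ] 277 299 157 174 [ 466.2 -255.7   20. ]
21 [321.  166.6] 320 323 163 172 [ 387.7 -172.5   20. ]
10 [282.6 163.5] 281 284 162 165 [ 464.1 -279.8   20. ]
```

Links 0 and 1 lie in the tray at y ≈ -321 and -256. I'll go on to link 2.

>>> apply_moves --commands '[[[-0.72,0.02,0.23,-0.27,0.03,0],[-0.74,0.02,0.23,-0.27,0.03,0],[-0.74,0.02,0.23,-0.27,0.03,0],[-0.74,0.02,0.23,-0.27,0.03,0],[-0.74,0.02,0.23,-0.27,0.03,0],[-0.74,0.02,0.23,-0.27,0.03,0],[-0.74,0.02,0.23,-0.27,0.03,0],[-0.74,0,0.22,-0.27,0.03,0]]]'

```text
clock: 36.58
eef_pos: [628.2, 222.6, 131.2]
tool_rot: [-1.916, -0.001, -1.722]
force: [1.5, -0.5, 0.0]
width: 48.0
```

>>> apply_moves --commands '[[[-0.6,0,0.2,-0.2,0.03,0],[-0.3,0,0.1,0,0,0],[0,0,0,0,0,0],[0,0,0,0,0,0]]]'

```text
clock: 36.92
eef_pos: [645.0, 267.2, 120.5]
tool_rot: [-1.939, 0.004, -1.713]
force: [-0.0, -1.0, 0.2]
width: 47.7
```

```bash
python3 plan.py 645,275.5,80,-9.7,-22@16
```

```text
t 36.92 pos [645.  267.2 120.5] heading -8.03 zdown 0.933 leanz -21.09 F [-0.  -1.   0.2] w 47.7
645,275.5,80,-9.7,-22 3
[-0.07, 0.32, 0.11, -0.06, 0.1, 0.02]
[-0.07, 0.32, 0.11, -0.06, 0.1, 0.02]
[-0.07, 0.32, 0.11, -0.06, 0.1, 0.02]
```

>>> apply_moves --commands '[[[-0.1,0.2,0.1,-0.06,0.12,0.03],[-0.08,0.32,0.11,-0.06,0.12,0.03],[-0.08,0.32,0.11,-0.06,0.1,0.03],[0,0.1,0.05,0,0,0],[0,0,0,0,0,0]]]'

```text
clock: 37.33
eef_pos: [645.3, 273.6, 75.9]
tool_rot: [-1.958, -0.003, -1.753]
force: [0.6, 0.3, -0.1]
width: 48.0
```

```bash
python3 plan.py 620.1,279.6,18.7,-9.7,-22@14
```

```text
t 37.33 pos [645.3 273.6  75.9] heading -10.5 zdown 0.926 leanz -22.18 F [ 0.6  0.3 -0.1] w 48.0
620.1,279.6,18.7,-9.7,-22 5
[-0.01, 0.31, -0.01, 0.01, -0.03, -0.01]
[-0.01, 0.31, -0.01, 0.01, -0.03, -0.01]
[-0.01, 0.31, -0.01, 0.01, -0.03, -0.01]
[-0.01, 0.31, -0.01, 0.01, -0.03, -0.01]
[-0.01, 0.31, -0.01, 0.01, -0.03, -0.01]
```

>>> apply_moves --commands '[[[-0.02,0.22,0,0,-0.03,0],[-0.02,0.31,0,0,-0.03,0],[-0.02,0.31,-0.01,0,-0.03,0],[-0.01,0.31,-0.01,0,-0.02,0],[0,0.23,0,0,0,0],[0,0.05,0,0,0,0],[0,0,0,0,0,0]]]'

```text
clock: 37.92
eef_pos: [620.0, 279.7, 16.8]
tool_rot: [-1.96, -0.0, -1.745]
force: [-0.0, -0.2, 0.7]
width: 47.8
```

>>> apply_moves --commands '[[[0,0,0,0,0,0],[0,0,0,0,0,0],[0,0,0,0,0,0],[0,0,0,0,0,0],[0,0,0,0,0,0]]]' --claw 0

```text
clock: 38.33
eef_pos: [621.3, 279.7, 17.6]
tool_rot: [-1.957, -0.0, -1.744]
force: [0.5, -1.0, -1.9]
width: 26.7
```

>>> apply_moves --commands '[[[0,-0.3,-0.12,0,0,0],[0,-0.5,-0.25,0,0,0],[0,-0.6,-0.29,0,0,0],[0,-0.6,-0.29,0,0,0],[0,-0.4,-0.2,0,0,0],[0,-0.1,0,0,0,0]]]'

```text
clock: 38.83
eef_pos: [615.8, 279.2, 133.7]
tool_rot: [-1.959, -0.002, -1.746]
force: [-0.1, -0.0, -1.3]
width: 27.1
```

```bash
python3 plan.py 440,-165,130,-5,3@34
```

```text
t 38.83 pos [615.8 279.2 133.7] heading -10.08 zdown 0.9255 leanz -22.26 F [-0.1 -0.  -1.3] w 27.1
440,-165,130,-5,3 15
[0.78, 0.07, -0.14, 0.34, -0.07, -0.01]
[0.78, 0.06, -0.15, 0.34, -0.07, -0.01]
[0.78, 0.06, -0.16, 0.34, -0.07, -0.01]
[0.78, 0.06, -0.16, 0.34, -0.07, -0.01]
[0.78, 0.05, -0.17, 0.34, -0.07, -0.01]
[0.78, 0.05, -0.18, 0.34, -0.07, -0.01]
[0.77, 0.04, -0.18, 0.34, -0.07, -0.01]
[0.77, 0.04, -0.19, 0.34, -0.07, -0.01]
[0.77, 0.03, -0.19, 0.34, -0.07, -0.01]
[0.77, 0.03, -0.2, 0.34, -0.07, -0.01]
[0.77, 0.02, -0.2, 0.34, -0.07, -0.01]
[0.77, 0.02, -0.21, 0.34, -0.07, -0.01]
[0.77, 0.01, -0.21, 0.34, -0.07, -0.01]
[0.77, 0.01, -0.22, 0.34, -0.07, -0.01]
[0.76, 0.0, -0.22, 0.34, -0.07, -0.01]
```

>>> apply_moves --commands '[[[0.55,0,-0.1,0.25,-0.06,0],[0.7,0.02,-0.15,0.34,-0.07,0],[0.72,0.04,-0.15,0.34,-0.07,0],[0.74,0.05,-0.16,0.34,-0.07,0],[0.74,0.05,-0.17,0.34,-0.07,0],[0.74,0.05,-0.18,0.34,-0.07,0],[0.74,0.04,-0.18,0.34,-0.07,0],[0.74,0.04,-0.19,0.34,-0.07,0]]]'

```text
clock: 39.5
eef_pos: [531.8, 62.8, 133.4]
tool_rot: [-1.711, 0.019, -1.681]
force: [0.9, -1.1, -0.7]
width: 27.5
```

```bash
python3 plan.py 475,-190,110,-5,3@34
```

```text
t 39.5 pos [531.8  62.8 133.4] heading -6.18 zdown 0.99 leanz -8.03 F [ 0.9 -1.1 -0.7] w 27.5
475,-190,110,-5,3 8
[0.81, 0.07, -0.08, 0.28, -0.03, -0.03]
[0.81, 0.07, -0.08, 0.28, -0.03, -0.03]
[0.81, 0.07, -0.09, 0.28, -0.03, -0.03]
[0.8, 0.07, -0.09, 0.28, -0.03, -0.03]
[0.8, 0.07, -0.1, 0.28, -0.03, -0.03]
[0.8, 0.07, -0.1, 0.28, -0.03, -0.03]
[0.8, 0.07, -0.1, 0.28, -0.03, -0.03]
[0.8, 0.07, -0.11, 0.28, -0.03, -0.03]
```

>>> apply_moves --commands '[[[0.75,0.07,-0.1,0.3,-0.03,-0.03],[0.75,0.07,-0.1,0.3,-0.03,-0.03],[0.75,0.07,-0.1,0.28,-0.03,-0.03],[0.75,0.07,-0.1,0.28,-0.03,-0.03],[0.75,0.07,-0.1,0.28,-0.03,-0.03],[0.7,0.07,-0.1,0.25,-0.03,-0.03],[0.5,0.05,-0.08,0.15,0,0],[0.1,0,0,0,0,0]]]'

```text
clock: 40.17
eef_pos: [474.8, -149.1, 114.0]
tool_rot: [-1.544, -0.0, -1.671]
force: [1.0, 0.2, -1.9]
width: 27.1
```

>>> apply_moves --commands '[[[0,0,0,0,0,0],[0,0,0,0,0,0]]]'

```text
clock: 40.33
eef_pos: [474.3, -150.7, 114.1]
tool_rot: [-1.544, 0.001, -1.676]
force: [0.1, -0.0, -1.8]
width: 27.2
```

```bash
python3 plan.py 486,-198.5,50,-5,3@18
```

```text
t 40.33 pos [ 474.3 -150.7  114.1] heading -6.03 zdown 0.9996 leanz 1.55 F [ 0.1 -0.  -1.8] w 27.2
486,-198.5,50,-5,3 5
[0.23, 0.32, 0.07, 0.06, -0.04, 0.0]
[0.23, 0.32, 0.07, 0.06, -0.04, 0.0]
[0.23, 0.32, 0.07, 0.06, -0.04, 0.0]
[0.23, 0.32, 0.07, 0.06, -0.04, 0.0]
[0.23, 0.32, 0.06, 0.06, -0.04, 0.0]
```

>>> apply_moves --commands '[[[0.25,0.15,0.06,0.06,-0.04,0],[0.27,0.3,0.06,0.06,-0.04,0],[0.27,0.32,0.06,0.06,-0.04,0],[0.25,0.32,0.06,0.06,-0.04,0],[0.13,0.3,0.03,0.03,0,0],[0,0.08,0,0,0,0],[0,0,0,0,0,0]]]'

```text
clock: 40.92
eef_pos: [490.7, -187.8, 52.5]
tool_rot: [-1.518, 0.008, -1.642]
force: [-0.2, 0.5, -0.9]
width: 27.3
```

```bash
python3 plan.py 486,-198.5,16,-5,2.5@12
```

```text
t 40.92 pos [ 490.7 -187.8   52.5] heading -4.12 zdown 0.9986 leanz 3.02 F [-0.2  0.5 -0.9] w 27.3
486,-198.5,16,-5,2.5 4
[0.07, 0.23, -0.04, -0.03, 0.04, -0.02]
[0.07, 0.23, -0.04, -0.03, 0.04, -0.02]
[0.07, 0.23, -0.03, -0.03, 0.04, -0.02]
[0.07, 0.23, -0.03, -0.03, 0.04, -0.02]
```

>>> apply_moves --commands '[[[0.08,0.12,-0.04,-0.03,0.04,-0.02],[0.08,0.22,-0.04,-0.03,0.04,-0.02],[0.08,0.24,-0.03,-0.03,0.04,-0.02],[0.05,0.22,-0.02,0,0,0],[0,0.08,0,0,0,0],[0,0,0,0,0,0]]]'

```text
clock: 41.42
eef_pos: [488.1, -195.5, 14.4]
tool_rot: [-1.526, 0.004, -1.647]
force: [0.2, -0.6, -1.9]
width: 27.3
```

```bash
python3 plan.py 486,-198.5,15,-5,2.5@12
```

```text
t 41.42 pos [ 488.1 -195.5   14.4] heading -4.38 zdown 0.999 leanz 2.58 F [ 0.2 -0.6 -1.9] w 27.3
486,-198.5,15,-5,2.5 1
[0.08, -0.02, -0.05, -0.02, 0.12, -0.05]
```

>>> apply_moves --commands '[[[0,0,0,0,0,0],[0,0,0,0,0,0],[0,0,0,0,0,0],[0,0,0,0,0,0],[0,0,0,0,0,0]]]' --claw 37

```text
clock: 41.83
eef_pos: [488.7, -196.3, 15.3]
tool_rot: [-1.524, 0.004, -1.648]
force: [0.9, 0.3, 0.2]
width: 36.9
```

>>> apply_moves --commands '[[[0,-0.2,0,0,0,0],[0,-0.5,0,0,0,0],[0,-0.8,0,-0.1,0,0],[0,-0.8,0,-0.2,0,0],[0,-0.8,0,-0.2,0,0],[0,-0.8,0,0,0,0],[0,-0.6,0,0,0,0],[0,-0.2,0,0,0,0]]]'

```text
clock: 42.5
eef_pos: [480.4, -196.6, 214.2]
tool_rot: [-1.576, 0.005, -1.653]
force: [-0.4, 0.0, 0.1]
width: 37.1
```

```bash
python3 plan.py 588,-269,225,-5@34; python3 - <<'E'
from meas import *
S=cam('scene');save(S,'tray.png',(180,110,380,270),4)
a=cv2.imread('pics/scene0.png').astype(int);b=S['image'][:,:,::-1].astype(int)
d=np.abs(a-b).sum(2)>60
for x in big(d,(250,145,330,200))[:5]:
    ys,xs=np.where(x[2]); print(x[0],x[1].round(1),xs.min(),xs.max(),ys.min(),ys.max(),onz(S,*x[1],20).round(1))
E
```

```text
t 42.5 pos [ 480.4 -196.6  214.2] heading -4.72 zdown 1.0 leanz -0.28 F [-0.4  0.   0.1] w 37.1
588,-269,225,-5 4
[0.4, -0.07, 0.71, 0.01, 0.01, -0.01]
[0.39, -0.07, 0.71, 0.01, 0.01, -0.01]
[0.39, -0.07, 0.71, 0.01, 0.01, -0.01]
[0.39, -0.07, 0.71, 0.01, 0.01, -0.01]
175 [273.9 158.4] 264 286 149 166 [ 465.4 -320.9   20. ]
158 [299.4 177.6] 289 312 167 185 [ 476.3 -189.1   20. ]
152 [287.2 167. ] 277 299 157 174 [ 466.2 -255.7   20. ]
13 [294.7 174. ] 293 297 173 175 [ 474.4 -212.6   20. ]
10 [282.6 163.5] 281 284 162 165 [ 464.1 -279.8   20. ]
```

View pics/tray.png

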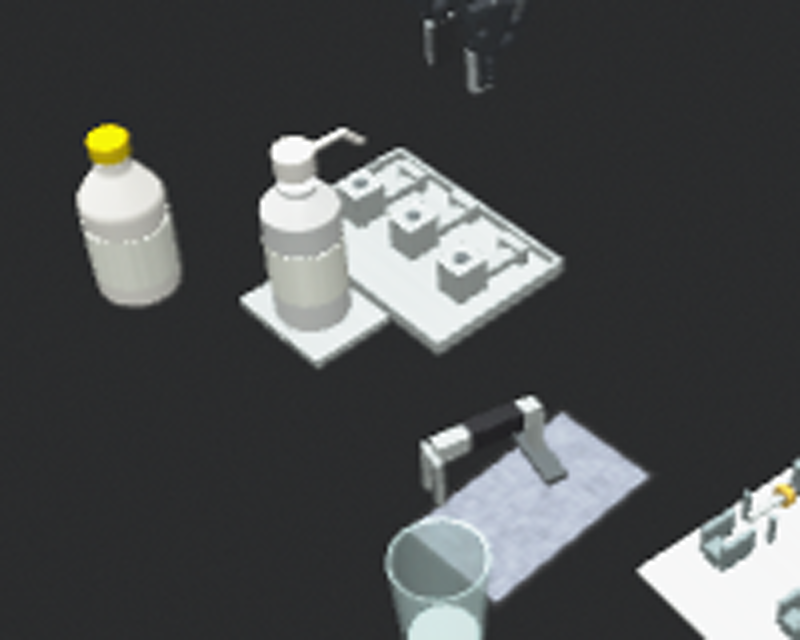

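All three links lie flat side by side in the tray. The fork has been knocked: it is turned, with its prongs at (435,490) by the mat edge, so I'll re-set it after the cap. Going to the cap now.

>>> apply_moves --commands '[[[0.3,-0.07,0.55,0,0,0],[0.38,-0.05,0.68,0,0,0],[0.38,-0.03,0.68,0,0,0],[0.36,0,0.66,0,0,0],[0.15,0,0.2,0,0,0],[0,0,0,0,0,0]]]' --claw 0

```text
clock: 43.05
eef_pos: [586.3, -265.9, 215.7]
tool_rot: [-1.58, 0.014, -1.652]
force: [0.0, 0.3, -0.1]
width: -0.4
```

```bash
python3 plan.py 588,-269,176,-5@14; python3 - <<'E'
from meas import *
S=cam('scene'); f=lambda u,v,z: onz(S,180+u/4,110+v/4,z).round(1)
print('crossbar',f(440,438,58),'post top',f(530,403,58),'dark mid',f(496,425,58),'foot ends',f(523,440,9),f(555,478,9),'prong tip',f(437,497,0))
print('mat',[f(*p,0) for p in((650,477),(497,600),(563,413))])
E
```

```text
t 43.05 pos [ 586.3 -265.9  215.7] heading -4.62 zdown 0.9999 leanz -0.52 F [ 0.   0.3 -0.1] w -0.4
588,-269,176,-5 3
[0.03, 0.33, 0.02, 0.04, 0.02, -0.05]
[0.03, 0.33, 0.02, 0.04, 0.02, -0.05]
[0.03, 0.33, 0.02, 0.04, 0.02, -0.05]
crossbar [650.6 -59.6  58. ] post top [582.5 -34.7  58. ] dark mid [614.8 -38.5  58. ] foot ends [580.9 -43.2   9. ] [592.5  -0.8   9. ] prong tip [658.6 -58.    0. ]
mat [array([538.5,  46.4,   0. ]), array([696.2,  37.5,   0. ]), array([534. , -44.2,   0. ])]
```

>>> apply_moves --commands '[[[0.03,0.25,0.02,0.05,0,-0.05],[0.03,0.3,0.02,0.05,0,-0.05],[0.03,0.25,0.02,0.03,0,-0.05],[0,0.15,0,0,0,0],[0,0.12,0,0,0,0],[0,0.12,0,0,0,0],[0,0.08,0,0,0,0]]]'

```text
clock: 43.68
eef_pos: [582.8, -265.4, 163.7]
tool_rot: [-1.572, 0.006, -1.654]
force: [-7.0, 6.0, 33.4]
width: 0.1
```

```bash
python3 plan.py
```

```text
t 43.68 pos [ 582.8 -265.4  163.7] heading -4.75 zdown 1.0 leanz -0.04 F [-7.   6.  33.4] w 0.1
```

The cap is fully down: TCP at 163.7 mm with 33 N on the stop. I'll release it and head for the fork.

>>> apply_moves --commands '[[[0,-0.3,0,0,0,0],[0,-0.5,0,0,0,0],[0,-0.5,0,0,0,0],[0,-0.2,0,0,0,0],[0,0,0,0,0,0]]]'

```text
clock: 44.1
eef_pos: [582.3, -265.3, 227.2]
tool_rot: [-1.57, 0.007, -1.654]
force: [0.1, 0.5, -0.6]
width: -0.2
```

```bash
python3 plan.py 614.5,-43,150,-18@34; python3 - <<'E'
from meas import *
S=cam('scene');T=cam('top')
t0=cv2.imread('pics/top0.png')[:,:,::-1]
save(T,'fk_t.png',(295,150,345,220),6)
# cap up check: white cap top position in scene vs start
a=cv2.imread('pics/scene0.png').astype(int);b=S['image'][:,:,::-1].astype(int)
print('cap diff',(np.abs(a-b).sum(2)>60)[138:160,246:262].sum())
# fork mask: bright low-saturation in scene on mat area, dark handle on mat
h=hsv(S); x0,y0,x1,y1=280,205,330,240
m=(h[...,2]>150)&(h[...,1]<25)
for x in big(m,(280,205,330,240))[:4]: print('bright',x[0],x[1].round(1),onz(S,*x[1],56).round(1))
g=(h[...,2]<60)
hT=hsv(T)
m=(hT[...,2]>170)&(hT[...,1]<25)
for x in big(m,(300,155,345,215))[:4]: print('brightT',x[0],x[1].round(1),onz(T,*x[1],58).round(1))
E
```

```text
t 44.1 pos [ 582.3 -265.3  227.2] heading -4.76 zdown 1.0 leanz 0.03 F [ 0.1  0.5 -0.6] w -0.2
614.5,-43,150,-18 7
[-0.8, 0.28, 0.05, 0.0, 0.38, -0.01]
[-0.8, 0.28, 0.02, 0.0, 0.38, -0.01]
[-0.8, 0.28, 0.0, 0.0, 0.38, -0.01]
[-0.8, 0.28, -0.03, 0.0, 0.38, -0.01]
[-0.8, 0.28, -0.06, 0.0, 0.38, -0.01]
[-0.8, 0.28, -0.08, 0.0, 0.38, -0.01]
[-0.79, 0.28, -0.11, 0.0, 0.38, -0.01]
cap diff 0
bright 56 [290.5 220.6] [651.3 -56.9  56. ]
bright 19 [311.6 210.8] [583.  -37.7  56. ]
bright 5 [289. 239.] [701.7 -13.4  56. ]
brightT 56 [333.7 174.1] [648.3 -55.1  58. ]
brightT 32 [328.5 192.3] [585.3 -35.3  58. ]
brightT 22 [308.7 155.7] [714.9  30.   58. ]
```

The cap is back up, with its pixels identical to the start. Both views put the fork's post at (584,-36.5) and its crossbar at (650,-56), so the grip is near (616,-46) with a heading of -16.5°.

>>> apply_moves --commands '[[[-0.6,0.1,0.05,0,0.3,0],[-0.72,0.22,0.03,0,0.36,0],[-0.75,0.26,0.02,0,0.36,0],[-0.75,0.28,0,0,0.36,0],[-0.75,0.28,-0.03,0,0.36,0],[-0.7,0.28,-0.05,0,0.3,0],[-0.5,0.2,-0.05,0,0.2,0],[-0.1,0,0,0,0,0]]]' --claw 70

```text
clock: 44.87
eef_pos: [608.9, -65.7, 148.1]
tool_rot: [-1.589, 0.004, -1.868]
force: [-0.4, 1.2, -0.5]
width: 70.4
```

```bash
python3 plan.py 616,-46,80,-16.5@22
```

```text
t 44.87 pos [608.9 -65.7 148.1] heading -17.03 zdown 0.9998 leanz -1.05 F [-0.4  1.2 -0.5] w 70.4
616,-46,80,-16.5 4
[-0.13, 0.43, 0.01, 0.05, -0.03, -0.01]
[-0.13, 0.43, 0.01, 0.05, -0.03, -0.01]
[-0.13, 0.43, 0.01, 0.05, -0.03, -0.01]
[-0.13, 0.43, 0.01, 0.05, -0.03, -0.01]
```

>>> apply_moves --commands '[[[-0.15,0.25,0.02,0.06,-0.03,0],[-0.16,0.4,0.02,0.06,-0.03,0],[-0.15,0.42,0.02,0.06,0,0],[-0.1,0.42,0.01,0.03,0,0],[0,0.12,0,0,0,0],[0,0,0,0,0,0]]]'

```text
clock: 45.37
eef_pos: [615.5, -47.7, 76.5]
tool_rot: [-1.572, -0.001, -1.862]
force: [0.1, -1.2, -0.4]
width: 70.0
```

```bash
python3 plan.py 616,-46,33,-16.5@14
```

```text
t 45.37 pos [615.5 -47.7  76.5] heading -16.69 zdown 1.0 leanz -0.09 F [ 0.1 -1.2 -0.4] w 70.0
616,-46,33,-16.5 4
[-0.01, 0.27, 0.0, 0.0, -0.01, 0.0]
[-0.01, 0.27, 0.0, 0.0, -0.01, 0.0]
[-0.01, 0.27, 0.0, 0.0, -0.01, 0.0]
[-0.01, 0.27, 0.0, 0.0, -0.01, 0.0]
```

>>> apply_moves --commands '[[[0,0.2,0,0,0,0],[-0.02,0.27,0,0,0,0],[-0.01,0.27,0,0,0,0],[0,0.24,0,0,0,0],[0,0.06,0,0,0,0],[0,0,0,0,0,0]]]'

```text
clock: 45.87
eef_pos: [616.4, -51.9, 32.7]
tool_rot: [-1.569, -0.003, -1.867]
force: [-0.3, 0.2, -0.8]
width: 70.0
```

>>> apply_moves --commands '[[[0,0,0,0,0,0],[0,0,0,0,0,0],[0,0,0,0,0,0],[0,0,0,0,0,0],[0,0,0,0,0,0],[0,0,0,0,0,0],[0,0,0,0,0,0]]]' --claw 0

```text
clock: 46.45
eef_pos: [617.4, -51.6, 34.1]
tool_rot: [-1.567, -0.002, -1.866]
force: [-0.4, 0.5, -2.0]
width: 12.8
```

>>> apply_moves --commands '[[[0,-0.2,0,0,0,0],[0,-0.25,0,0,0,0],[0,-0.2,0,0,0,0],[0,0,0,0,0,0]]]'

```text
clock: 46.78
eef_pos: [616.8, -51.7, 62.2]
tool_rot: [-1.568, -0.003, -1.867]
force: [1.0, -0.2, -2.0]
width: 12.9
```

```bash
python3 plan.py 605,-5,58,-2@16
```

```text
t 46.78 pos [616.8 -51.7  62.2] heading -16.95 zdown 1.0 leanz 0.17 F [ 1.  -0.2 -2. ] w 12.9
605,-5,58,-2 4
[-0.26, 0.03, -0.16, -0.01, -0.75, 0.01]
[-0.27, 0.03, -0.14, -0.01, -0.75, 0.01]
[-0.28, 0.03, -0.12, -0.01, -0.75, 0.01]
[-0.28, 0.03, -0.1, -0.01, -0.75, 0.01]
```

>>> apply_moves --commands '[[[-0.2,0,-0.12,0,-0.55,0],[-0.27,0.02,-0.14,0,-0.75,0],[-0.28,0.03,-0.12,0,-0.75,0],[-0.28,0.03,-0.1,0,-0.7,0],[-0.12,0,-0.03,0,-0.2,0],[0,0,0,0,0,0]]]'

```text
clock: 47.28
eef_pos: [606.7, -2.6, 62.4]
tool_rot: [-1.563, -0.006, -1.6]
force: [0.0, 0.0, -1.8]
width: 12.9
```

```bash
python3 plan.py 605,-5,35,-2@8
```

```text
t 47.28 pos [606.7  -2.6  62.4] heading -1.68 zdown 1.0 leanz 0.45 F [ 0.   0.  -1.8] w 12.9
605,-5,35,-2 4
[0.01, 0.17, -0.01, -0.02, 0.02, 0.02]
[0.01, 0.17, -0.01, -0.02, 0.02, 0.02]
[0.01, 0.17, -0.01, -0.02, 0.02, 0.02]
[0.01, 0.17, -0.01, -0.02, 0.02, 0.02]
```

>>> apply_moves --commands '[[[0.01,0.12,0,-0.02,0,0.02],[0.01,0.17,0,-0.02,0,0.02],[0,0.17,0,0,0,0],[0,0.14,0,0,0,0],[0,0.05,0,0,0,0],[0,0,0,0,0,0]]]'

```text
clock: 47.78
eef_pos: [607.6, -7.5, 33.9]
tool_rot: [-1.565, -0.005, -1.608]
force: [1.1, 1.3, 1.1]
width: 13.0
```

It's on the mat: z = 33.9, the same height as when it was standing, and the weight is off the wrist. I'll open and retreat.

>>> apply_moves --commands '[[[0,0,0,0,0,0],[0,0,0,0,0,0],[0,0,0,0,0,0],[0,0,0,0,0,0],[0,0,0,0,0,0]]]' --claw 50

```text
clock: 48.2
eef_pos: [608.4, -9.0, 34.5]
tool_rot: [-1.564, -0.006, -1.609]
force: [-0.3, 0.1, 0.1]
width: 49.9
```

>>> apply_moves --commands '[[[0,-0.3,0,0,0,0],[0,-0.6,0,0,0,0],[0,-0.8,0,0,0,0],[0,-0.8,0,0,0,0],[0,-0.8,0,0,0,0],[0,-0.6,0,0,0,0],[0,-0.2,0,0,0,0],[0,0,0,0,0,0]]]'

```text
clock: 48.87
eef_pos: [606.4, -8.8, 211.3]
tool_rot: [-1.564, -0.006, -1.612]
force: [-0.1, -0.5, 0.3]
width: 50.1
```

```bash
python3 plan.py; python3 - <<'E'
from meas import *
S=cam('scene');save(S,'final.png',(180,110,450,312),2.9)
a=cv2.imread('pics/scene0.png').astype(int);b=S['image'][:,:,::-1].astype(int)
D=np.abs(a-b).sum(2)>60
print('cap diff',D[138:160,246:262].sum(),'reagent',D[140:188,198:226].sum(),'beaker',D[240:280,278:304].sum(),'spanner',D[238:282,436:502].sum())
h=hsv(S); m=(h[...,2]>150)&(h[...,1]<25)
for x in big(m,(280,205,330,240))[:4]: print('bright',x[0],x[1].round(1),onz(S,*x[1],56).round(1))
for x in big(D,(250,145,330,200))[:4]: print(x[0],onz(S,*x[1],20).round(1))
E
```

```text
t 48.87 pos [606.4  -8.8 211.3] heading -2.33 zdown 1.0 leanz 0.41 F [-0.1 -0.5  0.3] w 50.1
cap diff 0 reagent 0 beaker 9 spanner 0
bright 72 [304.3 228.8] [647.2  -7.1  56. ]
bright 19 [322.6 213.7] [570.1  -6.3  56. ]
bright 5 [289. 239.] [701.7 -13.4  56. ]
bright 5 [304. 237.] [669.2  12.3  56. ]
399 [ 462.5 -219.8   20. ]
177 [ 465.1 -321.    20. ]
63 [ 349.4 -184.6   20. ]
49 [ 443.4 -130.1   20. ]
```

View pics/final.png

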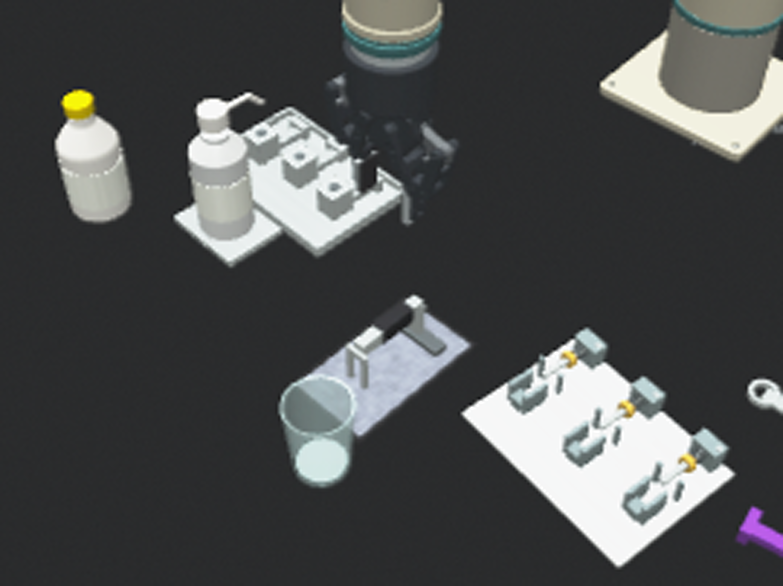

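The final picture shows the fork standing on its mat, the links side by side in the tray, the rack empty, the cap up and the bystanders in place. I'll hand in.

```bash
python3 -c "
from cell import finish_job
print(finish_job())"
```

```text
the job is handed in; nothing more can be done
None
```

The job is done and handed in at about 49 s on the robot's clock.

- **Links:** All three bays held links. I drew each spring bar back with the forked tool only, and pictures showed all three links tipped free. They now lie flat and apart in the drip tray, at about y = -321, -256 and -189 mm.
- **Cap:** After the links were laid I pressed the nozzle cap onto its stop. The fingertips were at 163.7 mm, against 164 mm expected, with 33 N on the tool; then I released it. Afterwards its pixels matched the first picture exactly.
- **Forked tool:** It was knocked aside on its mat during the run. I picked it up again, and it now stands near the middle of the mat with the gripper clear of it.
- **Reagent bottle, spanner and beaker:** The bottle and spanner show no pixel change. The beaker region changed by 9 pixels. I put that down to the moved fork seen through the glass, and the beaker looks in place in the final picture.

**What went wrong:** The first link could not be levelled before it was set down, because two wrist joints reached the end of their range. I laid it tail edge first and let it settle flat. I gripped the other two at a tilt so they came down almost level. In the last picture the arm overlapped part of the tray, so the position of the link nearest it comes from the earlier tray picture.

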